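# Show a welded spindle to the inspection camera

## Robot

A 6-joint arm with a two-finger parallel gripper is mounted at the origin on the work surface. World frame = base frame: x ahead of the robot, y to its left, z up, the work surface at z = 0. Lengths are in m, angles in degrees, forces in N, time in s.
With the tool pointing down it reaches from about 0.25 to 0.725 m from the base axis. Payload 9.7 kg.
Tool frame: the origin (TCP) lies at the centre of the arm's flange, where the gripper is bolted on; the fingertips stand 173 mm ahead of it and the grasp point (between the pads) lies bot.grip_depth ahead of it (bot.grip_depth is the distance from the TCP to the grasp point, in m); z points along the fingers, y is the direction in which the jaws open and shut (so a half turn about z gives the same grasp; the last joint's range is limited). The gripper opens to 85 mm and grips with 20 to 120 N. Pads are 22 mm wide; open, the fingers measure 114 mm over their backs; the gripper's body (76 mm by 85 mm) begins 54 mm behind the grasp point. The pads swing forward as they close: fully open they stand 13 mm farther back than shut.
Start: joints at [67.494, 4.979, 10.078, 95.1, 0, 90], TCP at [0.211, 0.508, 0.405] pointing down, gripper open.
Joint ranges: [-179.16, 179.16], [-48.56, 103.87], [-65.8, 70.77], [-126.05, 130.52], [-82.76, 87.17], [-180, 180]. Speed limits (degrees/s): [127.2, 127.2, 147.25, 180, 180, 180].

## Interface

Orientations are given as [roll, pitch, yaw] about the fixed x, y, z axes, in that order (R = Rz(yaw) Ry(pitch) Rx(roll)).
In Python, from workcell import status, viewer, bot gives the robot as it stands. The module is installed in compiled form; this text tells all that it offers.
- The arm moves only by the tool move_arm, never from a script. Its argument "commands" is a list of rows, each an object with "claw": the gripper's target within -1 to 1 (fully open at 1, half-way at 0, shut at -1); "travel": the shift along the tool's x, y, z in cm, a list of three; "turn": the turn about the tool's z in degrees. A call has 1 to 5 rows; each row shifts and turns the commanded pose from where the row before left it, along the tool's axes as they then stand; what a row does not reach is not made up. A row lasts 1/12 s, in which the tool goes at most 41.7 mm and 7.16 degrees, less where a joint would pass 70% of its speed; a pose out of reach is approached as far as the arm can. A call is refused whole if a number of a shift passes 4.17 or a number of a turn 7.16, either way. A call with a gripper value outside its range is refused whole. The fingers move at their own pace and stop on an object; "squeeze" is the grip in N (left out, the last holds). Time passes only in rows, so rows that do not move let the fingers close. It gives the time, the measured TCP pose, the force and the opening at its end, in the units of the state.
- status.get_obs(): the state, without advancing time (a new reading comes with each control period).
- viewer.camera(name): name is "scene" or "top" or "wrist"; returns the picture (400x640x3 uint8, blue, green, red); there is no depth.
- viewer.camera_params(name): a dict with "camera_matrix" (3x3 intrinsics, pixels), "xyz" and "rotation" of the camera in the world. Camera axes: x right, y up, looking along -z (the intrinsics and any distortion apply to the point x, -y, -z); pixel columns grow to the right and rows downward; lengths in m; the calibration is good to about 2 mm. A picture is of the moment at which its call begins: read the wrist's pose just before it. camera_params takes no time and is no camera call; for the wrist camera it gives the pose at the moment of the call.
- bot.job_done(): hands the job in, once; it reports no verdict.
The state is a dict: "time": time; "q": joint angles; "qd": joint speeds; "joint_efforts": joint torques, N m; "ee_pos": TCP position; "tcp_rot": TCP orientation; "wrist_force": force on the tool from outside, world axes, zero at the start; "torque": the same for the moment, N m; "opening": finger opening in m.
Only numpy, scipy, OpenCV 4.12 (cv2) and the standard library are available. Lean on these libraries where they do the work, as an engineer would, in place of code of your own. Each camera call takes 0.05 s, during which the arm holds its last target.

## Task

Set the saddle weight that sits on the welded spindle down gently, upright and wholly on the round green pad. Then lift the spindle out of its cradle and present it in the air to the inspection camera: flange square to the lens with its face centred on the focus point 90 mm straight out from the lens glass, the bar running straight away along the tilted line of sight, copper lug on the upper side. Finish holding it there, steady, in the gripper alone; drop nothing, do not bump the camera and leave the other things where they are.

Things in the scene. Friction and masses are not known exactly. Their poses are not given: they have to be found in the camera images.
- spindle: Welded part, 0.25 kg: steel bar 16 x 16 mm (x = -60 to +55 mm), round flange 40 mm across at x = +55 to +65, copper lug 12 mm tall on top at x = -58 to -46. Origin on the bar's axis, x towards the flange, z towards the lug. Lies level in the cradle, axis 42 mm above the table, lug up; free at both sides between the blocks (x = -30 to +26 mm). Lifts straight out. Balance point about x = +14.
- flange_face (a point): Centre of the spindle's flange face, 65 mm along x from the spindle's origin; axes as the spindle's.
- tail (a point): Centre of the spindle's other end, at x = -60 mm; axes as the spindle's.
- lug (a point): Top of the copper lug, at x = -52 mm, z = +20 mm of the spindle; axes as the spindle's.
- weight: Saddle weight, 0.6 kg, astride the middle of the bar, origin then 40 mm above the table. Origin: centre of its underside, z up. Two feet (z 0 to 10 mm, 22 mm apart, one each side of the bar), dark disc 60 mm across (z 10 to 32), bright stem 20 mm across (z 32 to 78), red cap 28 mm across (z 78 to 84). Stands on its feet when set down.
- cradle: Fixed cradle: blue plate 150 x 100 x 10 mm with two yellow slotted blocks (12 mm thick, 44 mm wide, tops 44 mm above the table) at x = -38 and +36 mm; slots open upward, 19 mm wide, floor 34 mm above the table. Origin: centre of the plate's underside, x along the bar to the flange end.
- pad: Round green pad fixed on the table, 110 mm across and 6 mm thick: the place for the weight. Origin at the centre of its underside.
- camera: Orange inspection camera (body 50 mm square, black lens barrel, white light ring 68 mm across) on a 330 mm steel post; height and downward tilt (9 to 29 degrees) differ each time, leave them. x is the line of sight, out of the lens; y level, z its upper side. Origin inside the body; lens glass at x = +95 mm.
- lens (a point): Centre of the camera's lens glass; axes as the camera's.
- focus (a point): The focus point, 90 mm straight out of the lens glass along the line of sight (x = +185 mm of the camera); axes as the camera's. Nothing is visible there.
- dish: Square open steel dish 100 x 100 x 25 mm, fixed, with two flange blanks in it; bystander. Origin at the centre of its underside.
- blank0: Loose steel ring 36 mm across, 10 mm tall, in the dish; bystander. Origin at the centre of its underside.
- blank1: The other loose steel ring in the dish, same as blank0; bystander.
- wrench: Wrench 170 mm long lying towards the back; bystander.
- driver: Screwdriver lying flat on the robot's side of the cradle; bystander.
- can: Blue can, 60 mm across, 110 mm tall, at the back; bystander. Origin at the centre of its underside.
- collar: Dark steel collar 64 mm across, 22 mm tall, at the back; bystander. Origin at the centre of its underside.
There are look-alikes about, which are no part of the job. Leave any brown or purple look-alike of the weight alone.

How it is judged (in metres and radians):
On the way, in this order (a step that is already met when the one before it is completed fails the run):
1. the weight stands upright and let go on the green pad (horizontal distance between weight and pad below 0.025 m and height (world z) of weight below 0.01 m and angle between weight's own z axis and vertical below 0.1 rad and contact force between the fingers and weight below 0.1 N and linear speed of weight below 0.02 m/s), for 0.2 s.
2. the spindle is lifted clear of the cradle in the gripper (height (world z) of spindle above 0.075 m and contact force between spindle and cradle below 0.1 N and contact force between the fingers and spindle above 1 N), for 0.1 s.
At the end, for the whole second after the job is handed in: Held still in the air by the gripper alone: flange face within 15 mm of the focus point, facing the lens, bar within 0.17 rad of the line of sight, lug within 0.17 rad of the camera's upper side. Weight upright (0.1 rad), let go, centre within 25 mm of the pad's. Bystanders and camera undisturbed (distance between flange_face and focus below 0.015 m and angle between the x axis of spindle and the x axis of camera, either way round below 0.17 rad and angle between the z axis of spindle and the z axis of camera, either way round below 0.17 rad and x of tail in the frame of camera above 0.28 m and z of lug in the frame of camera above 0 m and contact force between the fingers and spindle above 1 N and height (world z) of tail above 0.05 m and height (world z) of flange_face above 0.12 m and contact force between spindle and cradle below 0.1 N and contact force between spindle and camera below 0.1 N and contact force between each of spindle, the fingers and weight below 0.1 N and linear speed of spindle below 0.02 m/s and angular speed of spindle below 0.15 rad/s and horizontal distance between weight and pad below 0.025 m and height (world z) of weight below 0.01 m and angle between weight's own z axis and vertical below 0.1 rad); the arm keeps its last pose, push and grip.
It fails at once if the weight was dropped (contact force between the fingers and weight below 0.05 N and linear speed of weight above 0.5 m/s).
It fails at once if the spindle was dropped (contact force between the fingers and spindle below 0.05 N and linear speed of spindle above 0.5 m/s).
It fails at once if the camera was bumped out of place (over 10 mm) (distance of focus from where it was at the start of the episode above 0.01 m or contact force between camera and anything else above 15 N).
It fails at once if a bystander was moved by more than 30 mm (distance of any of blank0, blank1, wrench, driver, can, collar from where it was at the start of the episode above 0.03 m).
It also fails if it takes over 58 s, if anything falls off the work surface, if the arm or the gripper's body presses on something with over 40 N, if the wrist force passes 120 N, or if a joint passes its speed limit or range.

## Working session

There is one attempt and no reset: what is moved stays moved. The work goes in short steps, Python scripts to look and compute and a tool call to move; the robot and the scene stay as the last step left them, time stands still between calls to the robot, and variables do not carry over. Pictures are saved under pics/ and viewed, and the job is handed in when it is done.

Besides the shell and the picture viewer there is one more tool, called after "Request:" by a JSON object that holds its "api" and its "payload", one argument or row to a line. move_arm: Moves the arm, as the interface text tells. Its arguments: {"type":"object","properties":{"commands":{"type":"array"},"squeeze":{"type":"number"}},"required":["commands"]}

```bash
mkdir -p pics
python3 - <<'E'
from workcell import status, viewer, bot
import cv2
print(status.get_obs(), bot.grip_depth)
for n in ["scene","top","wrist"]:
    print(n,viewer.camera_params(n))
    cv2.imwrite(f"pics/{n}0.png",viewer.camera(n))
E
```

```text
{'time': 0.0, 'q': array([ 6.74946838e+01,  5.01187026e+00,  1.00338102e+01,  9.50988002e+01,
       -2.98065633e-04,  9.00000983e+01]), 'qd': array([-0.00138106, -0.0001813 , -0.08191402,  0.0429711 ,  0.01683463,
       -0.0269259 ]), 'joint_efforts': array([-4.27056526e-03, -5.20393109e+01,  4.64804792e+01,  1.66038796e-02,
       -1.04305568e-04, -2.54801726e-06]), 'ee_pos': array([0.21052583, 0.50811945, 0.40396975]), 'tcp_rot': array([-1.79923140e+02,  2.98197237e-04,  1.57494586e+02]), 'wrist_force': array([-0.56101244,  0.29430776,  0.9658505 ]), 'torque': array([ 0.00225993,  0.00070579, -0.00309137]), 'opening': 0.08580693293841982} 0.1547
scene {'camera_matrix': array([[429.86819492,   0.        , 315.36319357],
       [  0.        , 429.86819492, 200.3035269 ],
       [  0.        ,   0.        ,   1.        ]]), 'xyz': array([ 0.89447891, -0.47236168,  1.01796431]), 'rotation': array([29.75192049,  0.59171162, 34.86867152])}
top {'camera_matrix': array([[403.83707808,   0.        , 322.9688603 ],
       [  0.        , 403.83707808, 199.46753743],
       [  0.        ,   0.        ,   1.        ]]), 'xyz': array([ 0.47726335, -0.07263179,  1.10173529]), 'rotation': array([ 5.54187590e+00, -7.33119642e-02, -9.05338744e+01])}
wrist {'camera_matrix': array([[299.9586385 ,   0.        , 314.66455843],
       [  0.        , 299.9586385 , 200.2815504 ],
       [  0.        ,   0.        ,   1.        ]]), 'xyz': array([0.14927193, 0.53427658, 0.3738428 ]), 'rotation': array([-1.54293804e+01,  1.14102839e-02,  6.75435568e+01])}
```

View pics/scene0.png

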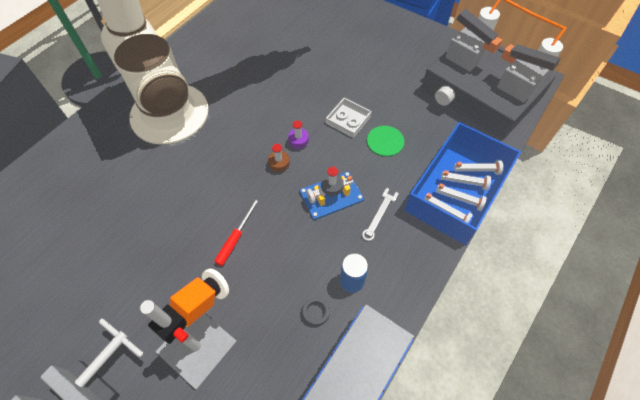

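View pics/top0.png

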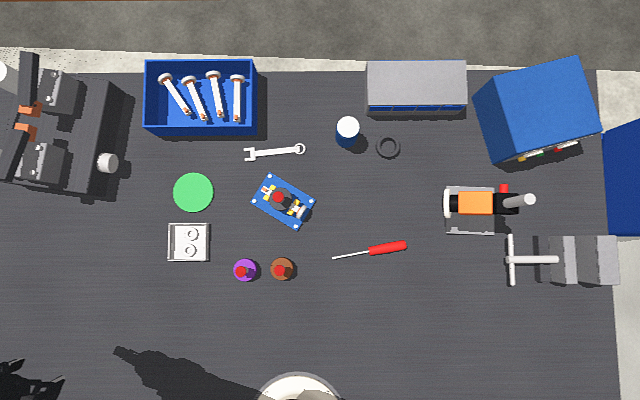

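View pics/wrist0.png

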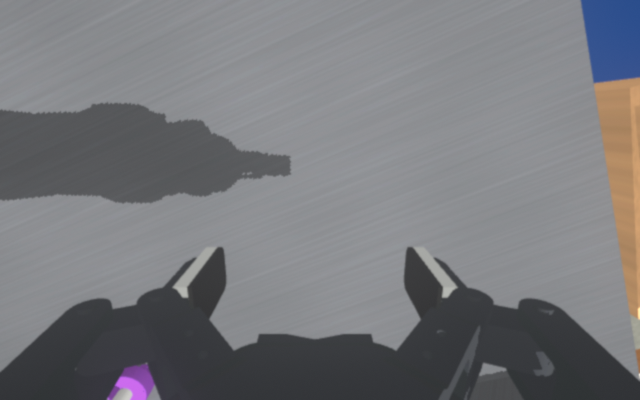

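```bash
cat > h.py <<'E'
import numpy as np, cv2
from scipy.spatial.transform import Rotation as R
from workcell import status, viewer, bot
def P(n):
    p=viewer.camera_params(n); return np.array(p['camera_matrix']),np.array(p['xyz']),R.from_euler('xyz',p['rotation'],degrees=True).as_matrix()
def px(n,u,v,z,prm=None):
    K,c,Rm=prm or P(n)
    d=Rm@np.array([(u-K[0,2])/K[0,0],-(v-K[1,2])/K[1,1],-1.0])
    return c+d*(z-c[2])/d[2]
def proj(n,X,prm=None):
    K,c,Rm=prm or P(n)
    q=Rm.T@(np.asarray(X,float)-c)
    return np.array([K[0,0]*q[0]/-q[2]+K[0,2],-K[1,1]*q[1]/-q[2]+K[1,2]])
def crop(f,x0,y0,x1,y1,s,o):
    im=cv2.imread('pics/'+f)[y0:y1,x0:x1]
    cv2.imwrite('pics/'+o,cv2.resize(im,None,fx=s,fy=s,interpolation=cv2.INTER_CUBIC))
E
python3 - <<'E'
from h import *
crop('top0.png',160,160,330,290,4.5,'t1.png')
crop('scene0.png',250,90,420,230,4.5,'s1.png')
crop('scene0.png',130,250,260,390,4.2,'s2.png')
crop('top0.png',425,160,545,250,6,'t2.png')
E
```

```text
(no output)
```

View pics/t1.png

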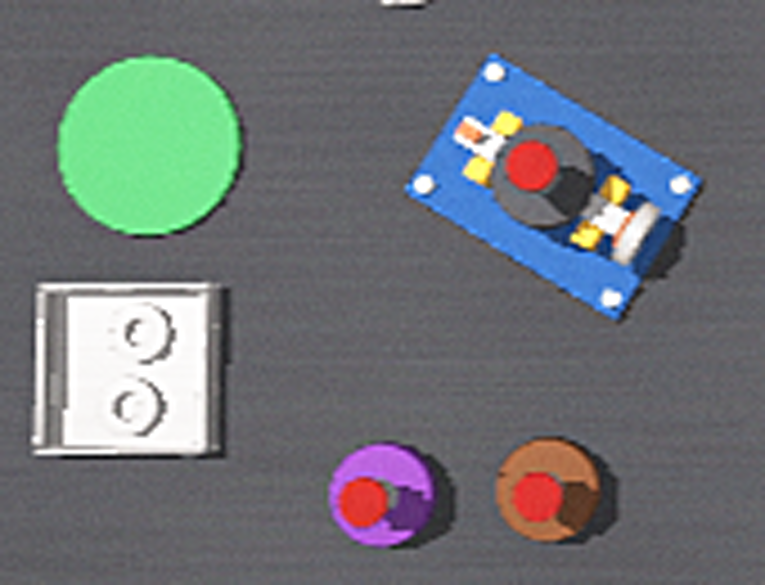

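View pics/s1.png

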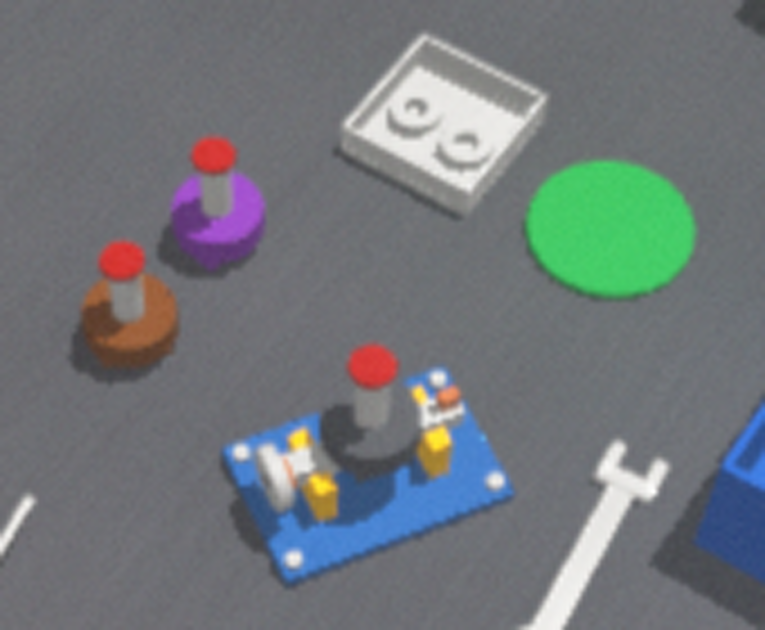

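View pics/s2.png

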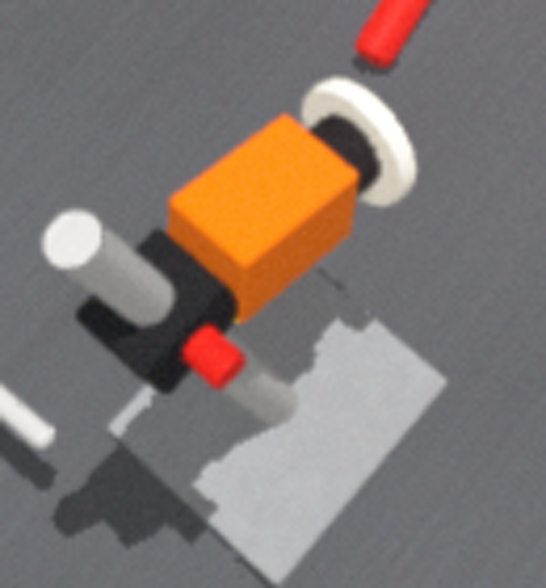

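View pics/t2.png

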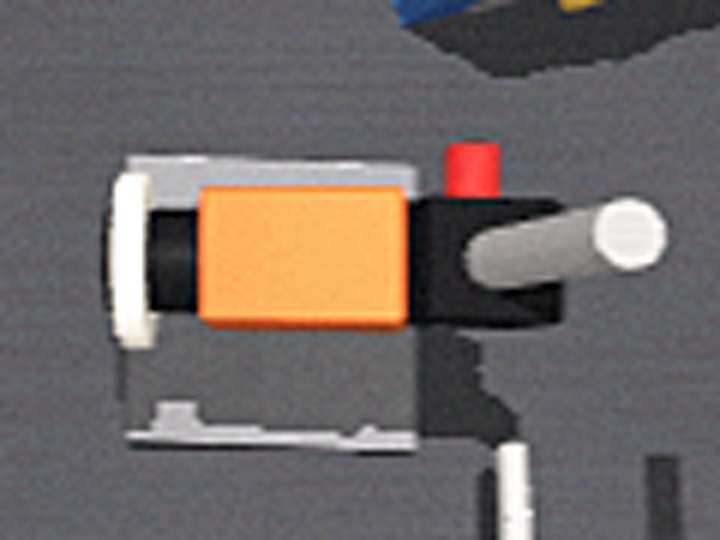

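The top image shows three candidates for the weight: purple at (245,270), brown at (283,269), and the dark grey one astride the bar at (278,197), which is mine. In crop t1 the flange points down-right and the copper lug is up-left. The camera faces image-left (+y). Next I'll measure.

Run:
```python
from h import *
t=lambda u,v:(160+u/4.5-.4,160+v/4.5-.4)
s=lambda u,v:(250+u/4.5-.4,90+v/4.5-.4)
sc=[px('top',*t(*p),.010) for p in [(494,72),(681,184),(611,298),(424,184)]]
co=[px('top',*t(*p),.010) for p in [(490,55),(705,180),(620,320),(405,188)]]
print('screws c',np.mean(sc,0),'corners c',np.mean(co,0), [np.linalg.norm(co[i]-co[(i+1)%4]).round(4) for i in range(4)])
d=(sc[1]-sc[0])+(sc[2]-sc[3]); print('yaw',np.degrees(np.arctan2(d[1],d[0])))
ss=[px('scene',*s(*p),.010) for p in [(438,378),(495,481),(293,559),(241,452)]]
print('scene screws c',np.mean(ss,0)); d=(ss[3]-ss[0])+(ss[2]-ss[1]); print(np.degrees(np.arctan2(d[1],d[0])))
print('cap top',px('top',*t(531,165),.124),'scene',px('scene',*s(373,365),.124))
print('pad top',px('top',*t(150,145),.006),'scene',px('scene',*s(611,227),.006))
print('flange top face? ',px('top',*t(637,232),.042),px('scene',*s(270,478),.042))
# camera ring triangulate
def tri(a,b):
    A=[];B=[]
    for n,(u,v) in(('top',a),('scene',b)):
        K,c,Rm=P(n); d=Rm@np.array([(u-K[0,2])/K[0,0],-(v-K[1,2])/K[1,1],-1]);d/=np.linalg.norm(d)
        M=np.eye(3)-np.outer(d,d);A.append(M);B.append(M@c)
    X=np.linalg.solve(sum(A),sum(B)); return X,[proj('top',X)-a,proj('scene',X)-b]
t2=lambda u,v:np.array((425+u/6-.4,160+v/6-.4)); s2=lambda u,v:np.array((130+u/4.2-.4,250+v/4.2-.4))
F=[]
for nm,a,b in [('fl',(203,190),(358,183)),('fr',(203,322),(287,113)),('bl',(405,190),(245,265)),('br',(405,325),(170,200)),('ringc',(130,260),(362,140)),('barrel?',(175,260),(0,0))][:5]:
    X,e=tri(t2(*a),s2(*b));print(nm,X.round(4),np.round(e,1).tolist())
```

```text
screws c [0.5813036  0.03531613 0.01      ] corners c [0.58060979 0.03382893 0.01      ] [np.float64(0.1514), np.float64(0.0984), np.float64(0.1525), np.float64(0.0954)]
yaw -121.63768379655149
scene screws c [0.57947103 0.03721065 0.01      ]
-121.70621008064583
cap top [0.58095654 0.03558381 0.124     ] scene [0.58135937 0.03552458 0.124     ]
pad top [0.60779336 0.27975456 0.006     ] scene [0.6081598  0.28054912 0.006     ]
flange top face?  [ 0.54972633 -0.01731495  0.042     ] [ 0.54701001 -0.0178541   0.042     ]
fl [ 0.5799 -0.3774  0.2055] [[-0.0, -0.0], [-0.1, 0.0]]
fr [ 0.5312 -0.3725  0.211 ] [[-0.5, -0.4], [-0.7, 0.1]]
bl [ 0.5761 -0.4375  0.2392] [[-0.5, -0.3], [-0.7, 0.1]]
br [ 0.5279 -0.4354  0.2378] [[-0.6, -0.4], [-0.9, 0.1]]
ringc [ 0.5565 -0.3573  0.1785] [[-0.2, -0.1], [-0.2, 0.0]]
```

Request:
{"api": "move_arm", "payload": {
  "commands": [
    {"claw": 1,"travel": [-2.6,-1.47,0],"turn": 0},
    {"claw": 1,"travel": [-2.6,-1.47,0],"turn": 0},
    {"claw": 1,"travel": [-2.6,-1.47,0],"turn": 0},
    {"claw": 1,"travel": [-2.6,-1.47,0],"turn": 0},
    {"claw": 1,"travel": [-2.6,-1.47,0],"turn": 0}
  ],
  "squeeze": 40
}}

```text
time: 0.57
ee_pos: [0.303, 0.3893, 0.4045]
tcp_rot: [-180.0, -0.0, 157.5]
wrist_force: [0.4, -0.1, 0.1]
opening: 0.0858
```

Request:
{"api": "move_arm", "payload": {
  "commands": [
    {"claw": 1,"travel": [-2.6,-1.47,0],"turn": 0},
    {"claw": 1,"travel": [-2.6,-1.47,0],"turn": 0},
    {"claw": 1,"travel": [-2.6,-1.47,0],"turn": 0},
    {"claw": 1,"travel": [-2.6,-1.47,0],"turn": 0},
    {"claw": 1,"travel": [-2.6,-1.47,0],"turn": 0}
  ]
}}

```text
time: 0.98
ee_pos: [0.3951, 0.2715, 0.4046]
tcp_rot: [-180.0, -0.0, 157.5]
wrist_force: [0.1, -0.7, -0.1]
opening: 0.0854
```

Request:
{"api": "move_arm", "payload": {
  "commands": [
    {"claw": 1,"travel": [-2.6,-1.47,0],"turn": 0},
    {"claw": 1,"travel": [-2.6,-1.47,0],"turn": 0},
    {"claw": 1,"travel": [-2.6,-1.47,0],"turn": 0},
    {"claw": 1,"travel": [-2.6,-1.47,0],"turn": 0},
    {"claw": 1,"travel": [-2.6,-1.47,0],"turn": 0}
  ]
}}

```text
time: 1.4
ee_pos: [0.4871, 0.1537, 0.4045]
tcp_rot: [-180.0, -0.0, 157.5]
wrist_force: [1.4, -0.2, 0.0]
opening: 0.0854
```

Request:
{"api": "move_arm", "payload": {
  "commands": [
    {"claw": 1,"travel": [0,0,0],"turn": 7},
    {"claw": 1,"travel": [0,0,0],"turn": 7},
    {"claw": 1,"travel": [0,0,0],"turn": 7},
    {"claw": 1,"travel": [0,0,0],"turn": 7},
    {"claw": 1,"travel": [0,0,0],"turn": 7}
  ]
}}

```text
time: 1.82
ee_pos: [0.4865, 0.155, 0.4044]
tcp_rot: [-180.0, -0.0, 122.1]
wrist_force: [-0.2, -0.5, 0.3]
opening: 0.0854
```

Request:
{"api": "move_arm", "payload": {
  "commands": [
    {"claw": 1,"travel": [0,0,0],"turn": 7},
    {"claw": 1,"travel": [0,0,0],"turn": 7},
    {"claw": 1,"travel": [0,0,0],"turn": 7},
    {"claw": 1,"travel": [0,0,0],"turn": 7},
    {"claw": 1,"travel": [0,0,0],"turn": 7}
  ]
}}

```text
time: 2.23
ee_pos: [0.4864, 0.1551, 0.4044]
tcp_rot: [-180.0, 0.0, 87.1]
wrist_force: [0.3, 0.1, 0.1]
opening: 0.0853
```

Request:
{"api": "move_arm", "payload": {
  "commands": [
    {"claw": 1,"travel": [0,0,0],"turn": 7},
    {"claw": 1,"travel": [0,0,0],"turn": 7},
    {"claw": 1,"travel": [0,0,0],"turn": 7},
    {"claw": 1,"travel": [0,0,0],"turn": 7},
    {"claw": 1,"travel": [0,0,0],"turn": 1.2}
  ]
}}

```text
time: 2.65
ee_pos: [0.4864, 0.1551, 0.4044]
tcp_rot: [-180.0, 0.0, 58.0]
wrist_force: [0.8, -0.4, 0.2]
opening: 0.0854
```

Run:
```python
from h import *
o=status.get_obs();print(o['time'],o['ee_pos'],o['tcp_rot'],o['q'])
print(P('wrist'))
cv2.imwrite("pics/w1.png",viewer.camera('wrist'))
```

```text
2.65 [0.48641147 0.15511375 0.40441787] [-1.79981263e+02  2.14361904e-02  5.79668629e+01] [ 1.76870802e+01 -4.30476871e-01  4.46365049e+00  9.49225949e+01
  4.35577030e-04  1.39720221e+02]
(array([[299.9586385 ,   0.        , 314.66455843],
       [  0.        , 299.9586385 , 200.2815504 ],
       [  0.        ,   0.        ,   1.        ]]), array([0.52327579, 0.21267898, 0.37419895]), array([[ 0.848202  ,  0.51032596,  0.14184774],
       [-0.5296718 ,  0.81776188,  0.22519613],
       [-0.00107424, -0.26614456,  0.96393253]]))
```

View pics/w1.png

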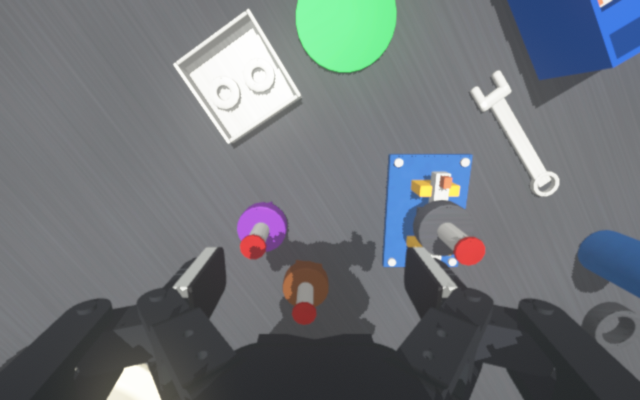

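Run:
```python
from h import *
for n,u,v,z in [('cap',469.5,250,.124),('s',399,162,.01),('s',465.5,162,.01),('s',452.5,262,.01),('s',392,262.5,.01),('stem base',450,232,.072)]:
    print(n,px('wrist',u,v,z))
o=status.get_obs();y=np.radians(o['tcp_rot'][2]);d=np.array([.581,.0355])-o['ee_pos'][:2]
print('tool',d@[np.cos(y),np.sin(y)],d@[np.sin(y),-np.cos(y)])
crop('w1.png',370,140,500,280,4,'w1c.png')
```

```text
cap [0.58129942 0.04069889 0.124     ]
s [0.58251714 0.11469309 0.01      ]
s [0.65129937 0.07219172 0.01      ]
s [ 0.58143132 -0.0418791   0.01      ]
s [ 5.12390258e-01 -1.17244763e-04  1.00000000e-02]
stem base [0.5841778  0.03537722 0.072     ]
tool -0.051903229104347706 0.14339618171137267
```

View pics/w1c.png

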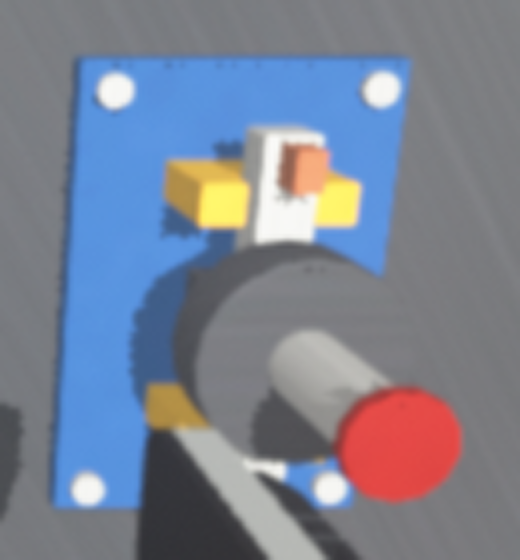

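Crop w1c confirms the choice: a dark grey weight with a red cap at (470,251) astride the steel bar, with the copper lug behind it. The wrist view agrees with the other cameras to within about 4 mm.

Request:
{"api": "move_arm", "payload": {
  "commands": [
    {"claw": 1,"travel": [-1.04,2.86,0],"turn": 0},
    {"claw": 1,"travel": [-1.04,2.86,0],"turn": 0},
    {"claw": 1,"travel": [-1.04,2.86,0],"turn": 0},
    {"claw": 1,"travel": [-1.04,2.86,0],"turn": 0},
    {"claw": 1,"travel": [-1.04,2.86,0],"turn": 0}
  ]
}}

```text
time: 3.12
ee_pos: [0.5815, 0.0345, 0.4046]
tcp_rot: [-180.0, 0.0, 58.6]
wrist_force: [0.2, 1.2, 0.6]
opening: 0.0853
```

Request:
{"api": "move_arm", "payload": {
  "commands": [
    {"claw": 1,"travel": [0,0,2],"turn": 0},
    {"claw": 1,"travel": [0,0,2],"turn": 0},
    {"claw": 1,"travel": [0,0,1.5],"turn": 0},
    {"claw": 1,"travel": [0,0,0.5],"turn": 0},
    {"claw": 1,"travel": [0,0,0],"turn": 0}
  ]
}}

```text
time: 3.53
ee_pos: [0.5805, 0.0357, 0.3433]
tcp_rot: [-179.9, 0.1, 58.4]
wrist_force: [-0.5, -0.4, 0.3]
opening: 0.0857
```

Run:
```python
from h import *
o=status.get_obs();print(o['time'],o['ee_pos'],o['tcp_rot'])
cv2.imwrite("pics/w2.png",viewer.camera('wrist'))
g=o['ee_pos'].copy(); g[2]-=bot.grip_depth
print(proj('wrist',g), proj('wrist',[g[0],g[1],.124]), proj('wrist',[g[0],g[1],.072]))
```

```text
3.5333 [0.58048385 0.03568606 0.34325791] [-1.79879015e+02  8.76258269e-02  5.84394875e+01]
[313.21603777 270.20798323] [313.794226   223.09420585] [314.05222282 202.07128527]
```

View pics/w2.png

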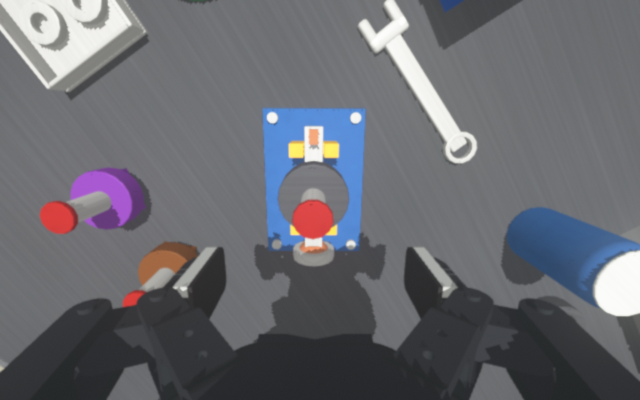

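Request:
{"api": "move_arm", "payload": {
  "commands": [
    {"claw": 1,"travel": [0.15,0,2],"turn": 0},
    {"claw": 1,"travel": [0,0,2],"turn": 0},
    {"claw": 1,"travel": [0,0,2],"turn": 0},
    {"claw": 1,"travel": [0,0,2],"turn": 0},
    {"claw": 1,"travel": [0,0,1],"turn": 0}
  ]
}}

```text
time: 4.0
ee_pos: [0.5814, 0.0372, 0.2538]
tcp_rot: [-180.0, 0.0, 58.4]
wrist_force: [0.2, -0.7, 0.5]
opening: 0.0855
```

Request:
{"api": "move_arm", "payload": {
  "commands": [
    {"claw": 0,"travel": [0,0,0],"turn": 0},
    {"claw": -0.3,"travel": [0,0,0],"turn": 0},
    {"claw": -0.6,"travel": [0,0,0],"turn": 0},
    {"claw": -1,"travel": [0,0,0],"turn": 0},
    {"claw": -1,"travel": [0,0,0],"turn": 0}
  ]
}}

```text
time: 4.42
ee_pos: [0.5819, 0.037, 0.2561]
tcp_rot: [179.9, -0.1, 58.3]
wrist_force: [-0.8, 0.0, 8.6]
opening: 0.0259
```

Request:
{"api": "move_arm", "payload": {
  "commands": [
    {"claw": -1,"travel": [0,0,0],"turn": 0},
    {"claw": -1,"travel": [0,0,0],"turn": 0},
    {"claw": -1,"travel": [0,0,0],"turn": 0}
  ]
}}

```text
time: 4.67
ee_pos: [0.5819, 0.037, 0.2561]
tcp_rot: [179.9, -0.1, 58.3]
wrist_force: [-0.4, 0.4, 6.1]
opening: 0.0245
```

Run:
```python
from h import *
o=status.get_obs();print(o['time'],o['ee_pos'],o['opening'],o['wrist_force'])
cv2.imwrite("pics/w3.png",viewer.camera('wrist'))
```

```text
4.6667 [0.58186012 0.03702202 0.2561441 ] 0.024480158769127052 [-0.37587934  0.44943091  6.11597523]
```

View pics/w3.png

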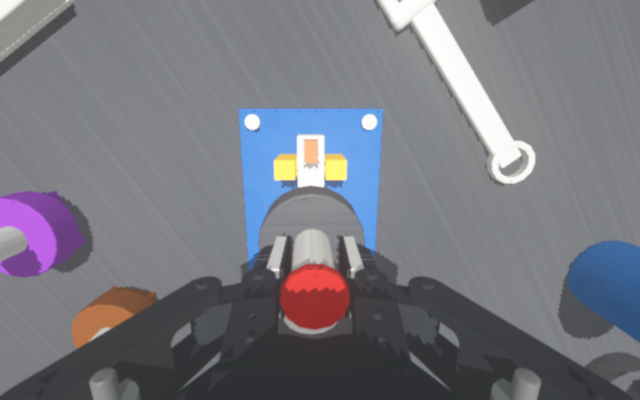

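The opening reads 24.5 mm on a 20 mm stem, with a 6 N upward push. The tips probably touch the disc, so I'll open slightly, raise and re-close.

Request:
{"api": "move_arm", "payload": {
  "commands": [
    {"claw": 0,"travel": [0,0,0],"turn": 0},
    {"claw": 0,"travel": [0,0,-0.6],"turn": 0},
    {"claw": 0,"travel": [0,0,0],"turn": 0},
    {"claw": -1,"travel": [0,0,0],"turn": 0},
    {"claw": -1,"travel": [0,0,0],"turn": 0}
  ]
}}

```text
time: 5.13
ee_pos: [0.5816, 0.037, 0.2611]
tcp_rot: [180.0, -0.0, 58.3]
wrist_force: [-0.4, 0.1, 3.7]
opening: 0.026
```

Request:
{"api": "move_arm", "payload": {
  "commands": [
    {"claw": -1,"travel": [0,0,0],"turn": 0},
    {"claw": -1,"travel": [0,0,0],"turn": 0},
    {"claw": -1,"travel": [0,0,0],"turn": 0},
    {"claw": -1,"travel": [0,0,0],"turn": 0}
  ]
}}

```text
time: 5.47
ee_pos: [0.5816, 0.037, 0.2611]
tcp_rot: [180.0, -0.0, 58.3]
wrist_force: [-1.4, -0.3, 5.4]
opening: 0.026
```

Run:
```python
from h import *
o=status.get_obs();print(o['time'],o['ee_pos'],o['opening'],o['wrist_force'])
cv2.imwrite("pics/w4.png",viewer.camera('wrist'))
```

```text
5.4667 [0.58160208 0.03703122 0.26107789] 0.026025447935854654 [-1.44726752 -0.33346228  5.40667702]
```

View pics/w4.png

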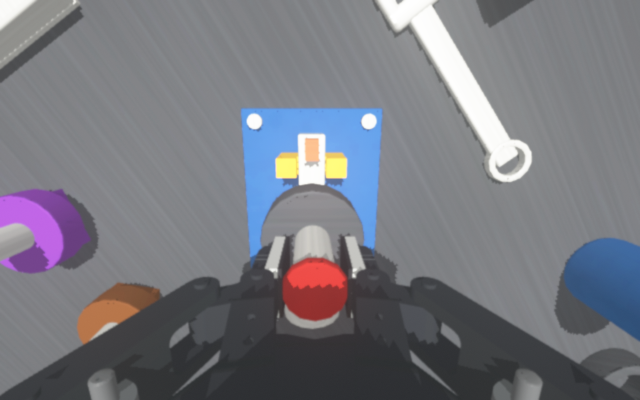

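In w4 (and w3) there are clear gaps between the stem (295–330 px) and the pads (283 and 343 px), and the cap is as wide as that gap. So the pads are closing on the cap and the grasp has to go lower. I'll open half-way and go to TCP z of about 0.248.

Request:
{"api": "move_arm", "payload": {
  "commands": [
    {"claw": 0,"travel": [0,0,0],"turn": 0},
    {"claw": 0,"travel": [0,0,0],"turn": 0},
    {"claw": 0,"travel": [0,0,0.6],"turn": 0},
    {"claw": 0,"travel": [0,0,0.6],"turn": 0},
    {"claw": 0,"travel": [0,0,0],"turn": 0}
  ]
}}

```text
time: 5.93
ee_pos: [0.5811, 0.037, 0.2466]
tcp_rot: [-179.9, 0.1, 58.3]
wrist_force: [0.1, -0.4, -0.4]
opening: 0.0425
```

Request:
{"api": "move_arm", "payload": {
  "commands": [
    {"claw": -0.3,"travel": [0,0,0],"turn": 0},
    {"claw": -0.5,"travel": [0,0,0],"turn": 0},
    {"claw": -1,"travel": [0,0,0],"turn": 0},
    {"claw": -1,"travel": [0,0,0],"turn": 0},
    {"claw": -1,"travel": [0,0,0],"turn": 0}
  ]
}}

```text
time: 6.35
ee_pos: [0.5814, 0.037, 0.2484]
tcp_rot: [-180.0, 0.0, 58.3]
wrist_force: [-1.0, 0.2, -3.2]
opening: 0.0224
```

Run:
```python
from h import *
o=status.get_obs();print(o['time'],o['ee_pos'],o['opening'],o['wrist_force'])
cv2.imwrite("pics/w5.png",viewer.camera('wrist'))
crop('w5.png',200,180,430,350,3.4,'w5c.png')
```

```text
6.35 [0.5814223  0.03700339 0.24842435] 0.022395517066938007 [-1.00508655  0.15707233 -3.23487306]
```

View pics/w5c.png

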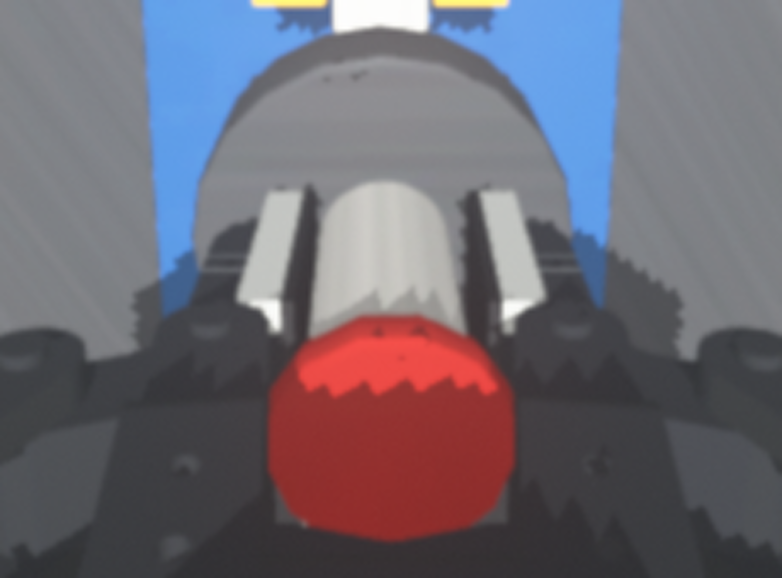

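Request:
{"api": "move_arm", "payload": {
  "commands": [
    {"claw": -1,"travel": [0,0,0],"turn": 0},
    {"claw": -1,"travel": [0,0,0],"turn": 0},
    {"claw": -1,"travel": [0,0,0],"turn": 0},
    {"claw": -1,"travel": [0,0,0],"turn": 0}
  ],
  "squeeze": 60
}}

```text
time: 6.73
ee_pos: [0.5815, 0.037, 0.2485]
tcp_rot: [-180.0, 0.0, 58.3]
wrist_force: [-0.8, -0.2, -4.9]
opening: 0.0216
```

Run:
```python
from h import *
o=status.get_obs();print(o['time'],o['ee_pos'],o['opening'],o['wrist_force'],o['torque'])
```

```text
6.7333 [0.58150365 0.03699164 0.24850305] 0.021585906833734108 [-0.77849902 -0.22282235 -4.89787479] [ 0.02035284  0.15209336 -0.03334322]
```

Request:
{"api": "move_arm", "payload": {
  "commands": [
    {"claw": -1,"travel": [0,0,-0.4],"turn": 0},
    {"claw": -1,"travel": [0,0,-0.8],"turn": 0},
    {"claw": -1,"travel": [0,0,-0.8],"turn": 0},
    {"claw": -1,"travel": [0,0,-0.8],"turn": 0},
    {"claw": -1,"travel": [0,0,0],"turn": 0}
  ]
}}

```text
time: 7.15
ee_pos: [0.582, 0.037, 0.2794]
tcp_rot: [179.8, -0.1, 58.3]
wrist_force: [-0.0, 0.3, -5.9]
opening: 0.0217
```

Run:
```python
from h import *
o=status.get_obs();print(o['time'],o['ee_pos'],o['opening'],o['wrist_force'],o['torque'])
cv2.imwrite("pics/w6.png",viewer.camera('wrist'))
cv2.imwrite("pics/s6.png",viewer.camera('scene'))
crop('w6.png',200,180,430,350,3.4,'w6c.png')
crop('s6.png',260,100,420,230,4.5,'s6c.png')
```

```text
7.15 [0.5820288  0.03702222 0.27940415] 0.02166549829601319 [-0.01708539  0.3176627  -5.87832515] [-0.01720264 -0.03667736  0.00975285]
```

View pics/w6c.png

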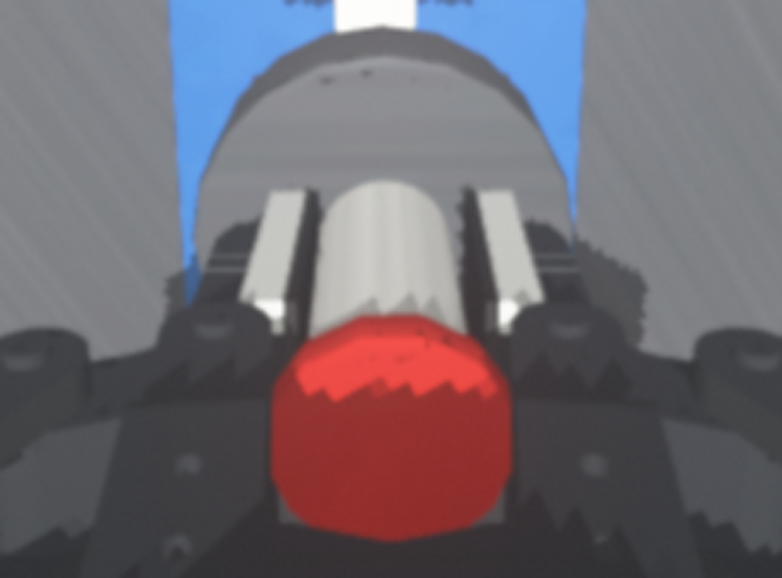

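View pics/s6c.png

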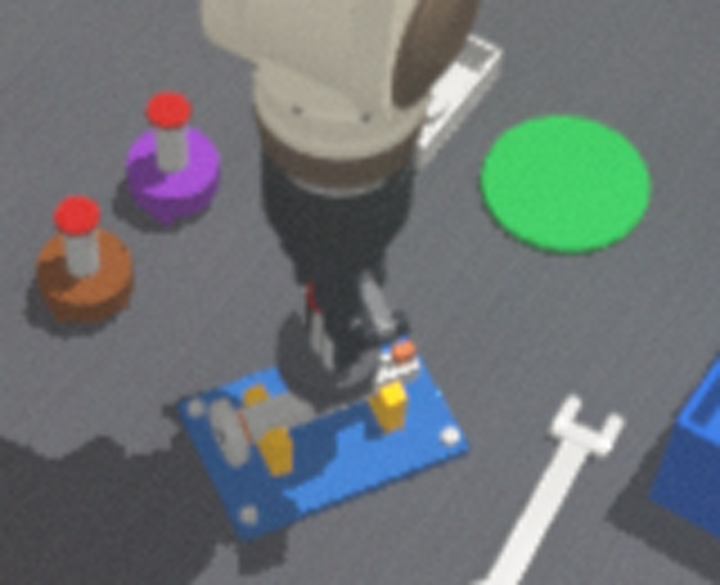

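The weight is up, with 5.9 N on the wrist and hanging plumb, and the spindle stayed in place. I'll carry it to the pad.

Request:
{"api": "move_arm", "payload": {
  "commands": [
    {"claw": -1,"travel": [0,0,-1.5],"turn": 0},
    {"claw": -1,"travel": [0,0,-1.5],"turn": 0},
    {"claw": -1,"travel": [1.2,-0.57,0],"turn": 0},
    {"claw": -1,"travel": [2.2,-1.05,0],"turn": 0},
    {"claw": -1,"travel": [2.2,-1.05,0],"turn": 0}
  ]
}}

```text
time: 7.67
ee_pos: [0.5883, 0.0992, 0.3063]
tcp_rot: [-180.0, -0.0, 58.2]
wrist_force: [0.9, 0.0, -6.5]
opening: 0.0216
```

Request:
{"api": "move_arm", "payload": {
  "commands": [
    {"claw": -1,"travel": [2.2,-1.05,0],"turn": 0},
    {"claw": -1,"travel": [2.2,-1.05,0],"turn": 0},
    {"claw": -1,"travel": [2.2,-1.05,0],"turn": 0},
    {"claw": -1,"travel": [2.2,-1.05,0],"turn": 0},
    {"claw": -1,"travel": [2.2,-1.05,0],"turn": 0}
  ]
}}

```text
time: 8.08
ee_pos: [0.6012, 0.2216, 0.3057]
tcp_rot: [-180.0, 0.0, 58.3]
wrist_force: [-0.2, -0.1, -5.7]
opening: 0.0218
```

Request:
{"api": "move_arm", "payload": {
  "commands": [
    {"claw": -1,"travel": [2.2,-1.05,0],"turn": 0},
    {"claw": -1,"travel": [2.2,-1.05,0],"turn": 0},
    {"claw": -1,"travel": [1.2,-0.57,0],"turn": 0},
    {"claw": -1,"travel": [0,0,0],"turn": 0},
    {"claw": -1,"travel": [0,0,0],"turn": 0}
  ]
}}

```text
time: 8.5
ee_pos: [0.6079, 0.2824, 0.3056]
tcp_rot: [-180.0, 0.1, 58.4]
wrist_force: [0.0, -0.1, -5.9]
opening: 0.0217
```

Run:
```python
from h import *
o=status.get_obs();print(o['time'],o['ee_pos'],o['opening'],o['wrist_force'],o['torque'])
p=P('wrist')
cv2.imwrite("pics/w7.png",viewer.camera('wrist'))
for a in range(0,360,45):
    print(proj('wrist',[.608+.055*np.cos(np.radians(a)),.280+.055*np.sin(np.radians(a)),.006],p).round())
```

```text
8.5 [0.60789589 0.28235259 0.30559738] 0.02173054952201179 [ 0.02890648 -0.11202136 -5.86789354] [-0.13554413  0.06193902 -0.03882901]
[368. 165.]
[330. 137.]
[283. 145.]
[257. 182.]
[266. 225.]
[303. 249.]
[345. 243.]
[373. 209.]
```

View pics/w7.png

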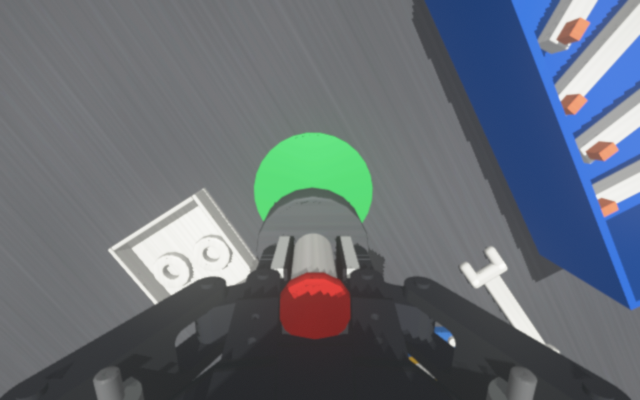

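Request:
{"api": "move_arm", "payload": {
  "commands": [
    {"claw": -1,"travel": [0,0,1.5],"turn": 0},
    {"claw": -1,"travel": [0,0,2],"turn": 0},
    {"claw": -1,"travel": [0,0,2],"turn": 0},
    {"claw": -1,"travel": [0,0,2],"turn": 0},
    {"claw": -1,"travel": [0,0,0.7],"turn": 0}
  ]
}}

```text
time: 8.97
ee_pos: [0.6075, 0.2801, 0.2213]
tcp_rot: [-179.9, 0.2, 58.2]
wrist_force: [-1.3, -1.1, -6.6]
opening: 0.0216
```

Request:
{"api": "move_arm", "payload": {
  "commands": [
    {"claw": -1,"travel": [0,0,0.2],"turn": 0},
    {"claw": -1,"travel": [0,0,0.2],"turn": 0},
    {"claw": -1,"travel": [0,0,0.1],"turn": 0},
    {"claw": -1,"travel": [0,0,0.1],"turn": 0},
    {"claw": -1,"travel": [0,0,0],"turn": 0}
  ]
}}

```text
time: 9.38
ee_pos: [0.6084, 0.2815, 0.2197]
tcp_rot: [180.0, -0.1, 58.3]
wrist_force: [-0.6, -0.6, -7.4]
opening: 0.0216
```

Request:
{"api": "move_arm", "payload": {
  "commands": [
    {"claw": -1,"travel": [0,0,0.1],"turn": 0},
    {"claw": -1,"travel": [0,0,0.1],"turn": 0},
    {"claw": -1,"travel": [0,0,0.1],"turn": 0},
    {"claw": -1,"travel": [0,0,0],"turn": 0}
  ]
}}

```text
time: 9.72
ee_pos: [0.6081, 0.2815, 0.2155]
tcp_rot: [-180.0, 0.0, 58.3]
wrist_force: [-0.4, -1.0, -5.9]
opening: 0.022
```

Run:
```python
from h import *
o=status.get_obs();print(o['time'],o['ee_pos'],o['opening'],o['wrist_force'],o['torque'],o['qd'])
```

```text
9.7167 [0.60806113 0.28152847 0.21546415] 0.021968221913317893 [-0.41289907 -0.99811048 -5.9266821 ] [-0.01376921 -0.01493964 -0.02393312] [ 0.05170596 -0.02378351  0.06054074  0.10941181 -0.00998325 -0.06643075]
```

Request:
{"api": "move_arm", "payload": {
  "commands": [
    {"claw": -1,"travel": [0,0,0.1],"turn": 0},
    {"claw": -1,"travel": [0,0,0],"turn": 0}
  ]
}}

```text
time: 9.88
ee_pos: [0.6081, 0.2816, 0.2148]
tcp_rot: [180.0, -0.0, 58.3]
wrist_force: [-0.3, 0.7, -5.3]
opening: 0.0216
```

Request:
{"api": "move_arm", "payload": {
  "commands": [
    {"claw": -1,"travel": [0,0,0.1],"turn": 0},
    {"claw": -1,"travel": [0,0,0],"turn": 0}
  ]
}}

```text
time: 10.05
ee_pos: [0.6082, 0.2817, 0.2147]
tcp_rot: [180.0, -0.1, 58.3]
wrist_force: [-2.3, 0.3, 2.1]
opening: 0.0217
```

The wrist force swung from −5.3 to +2.1 N, so the weight is down. Releasing.

Request:
{"api": "move_arm", "payload": {
  "commands": [
    {"claw": -0.4,"travel": [0,0,0],"turn": 0},
    {"claw": -0.2,"travel": [0,0,0],"turn": 0},
    {"claw": 0.3,"travel": [0,0,0],"turn": 0},
    {"claw": 1,"travel": [0,0,0],"turn": 0},
    {"claw": 1,"travel": [0,0,0],"turn": 0}
  ]
}}

```text
time: 10.47
ee_pos: [0.6082, 0.2815, 0.2137]
tcp_rot: [180.0, -0.0, 58.3]
wrist_force: [-0.2, 0.4, 0.1]
opening: 0.0687
```

Request:
{"api": "move_arm", "payload": {
  "commands": [
    {"claw": 1,"travel": [0,0,0],"turn": 0},
    {"claw": 1,"travel": [0,0,-1.5],"turn": 0},
    {"claw": 1,"travel": [0,0,-3],"turn": 0},
    {"claw": 1,"travel": [0,0,-3],"turn": 0},
    {"claw": 1,"travel": [0,0,-3],"turn": 0}
  ]
}}

```text
time: 10.88
ee_pos: [0.6079, 0.2814, 0.3197]
tcp_rot: [-180.0, 0.0, 58.3]
wrist_force: [0.1, 1.3, 0.5]
opening: 0.0855
```

Request:
{"api": "move_arm", "payload": {
  "commands": [
    {"claw": 1,"travel": [-1.2,0.6,0],"turn": 0},
    {"claw": 1,"travel": [-2.2,1.05,0],"turn": 0},
    {"claw": 1,"travel": [-2.2,1.05,0],"turn": 0},
    {"claw": 1,"travel": [-2.2,1.05,0],"turn": 0},
    {"claw": 1,"travel": [-2.2,1.05,0],"turn": 0}
  ]
}}

```text
time: 11.3
ee_pos: [0.5961, 0.1701, 0.3185]
tcp_rot: [180.0, -0.0, 58.3]
wrist_force: [0.0, 0.8, 0.1]
opening: 0.0853
```

Request:
{"api": "move_arm", "payload": {
  "commands": [
    {"claw": 1,"travel": [-2.2,1.05,0],"turn": 0},
    {"claw": 1,"travel": [-2.2,1.05,0],"turn": 0},
    {"claw": 1,"travel": [-2.2,1.05,0],"turn": 0},
    {"claw": 1,"travel": [-2.2,1.05,0],"turn": 0},
    {"claw": 1,"travel": [0,0,0],"turn": 0}
  ]
}}

```text
time: 11.72
ee_pos: [0.5855, 0.0709, 0.3189]
tcp_rot: [180.0, 0.0, 58.1]
wrist_force: [0.6, 0.7, 0.5]
opening: 0.0856
```

Run:
```python
from h import *
o=status.get_obs();print(o['time'],o['ee_pos'],o['tcp_rot'],o['opening'],o['wrist_force'])
p=P('wrist'); im=viewer.camera('wrist')
cv2.imwrite("pics/w8.png",im)
T=viewer.camera('top');cv2.imwrite("pics/t8.png",T);cv2.imwrite("pics/s8.png",viewer.camera('scene'))
a=cv2.resize(T[150:240,150:330],None,fx=4,fy=4,interpolation=2)
cv2.imwrite('pics/t8c.png',a)
crop('s8.png',290,90,430,220,4.5,'s8c.png')
```

```text
11.7167 [0.58545749 0.07089329 0.3188568 ] [1.79959273e+02 4.40262606e-02 5.81239720e+01] 0.0856178773864911 [0.59644057 0.71923525 0.47895983]
```

View pics/w8.png

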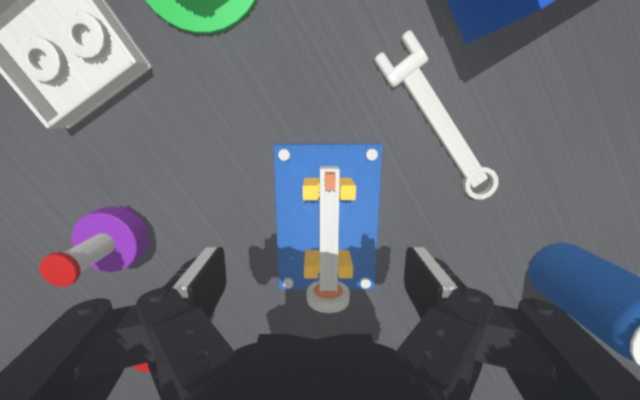

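View pics/t8c.png

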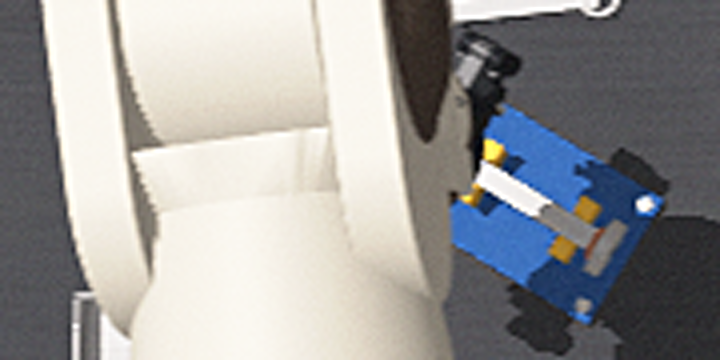

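View pics/s8c.png

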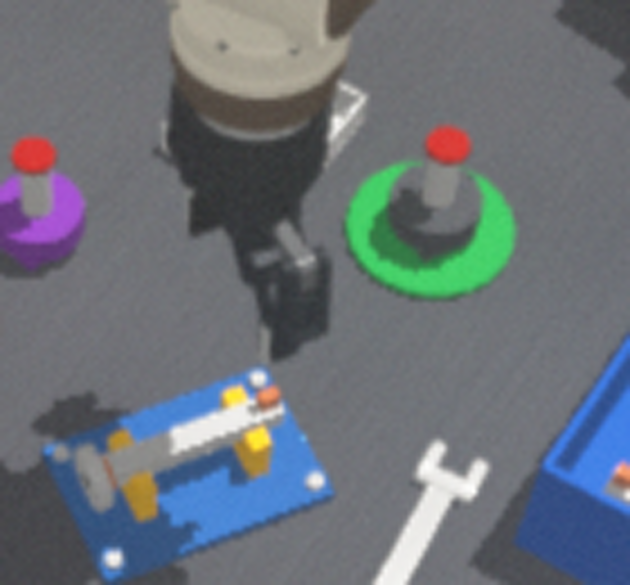

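Run:
```python
from h import *
print('weight cap',px('scene',290+448/4.5-.4,90+145/4.5-.4,.090))
print('lug',px('wrist',330,181,.062),'tail top',px('wrist',329.5,168,.050),'bar@frontblock',px('wrist',328.5,265,.05))
crop('w8.png',260,130,400,320,3,'w8c.png')
th=np.radians(-121.7);x=np.array([np.cos(th),np.sin(th)])
for xx in (-60,-52,10,55,65):
    c=np.array([.581,.036])+x*xx/1000; print(xx,c,proj('wrist',[*c,.05]))
```

```text
weight cap [0.60861456 0.27869208 0.09      ]
lug [0.60775537 0.08585036 0.062     ] tail top [0.61208629 0.09272417 0.05      ] bar@frontblock [0.56728042 0.01969698 0.05      ]
-60 [0.6125283  0.08704867] [333.59650341 173.66849881]
-52 [0.60832453 0.08024218] [333.43096296 183.39771851]
10 [0.57574528 0.02749189] [332.23968853 253.41184783]
55 [ 0.55209906 -0.01079461] [331.46533741 298.92236864]
65 [ 0.54684434 -0.01930272] [331.30240605 308.49824582]
```

View pics/w8c.png

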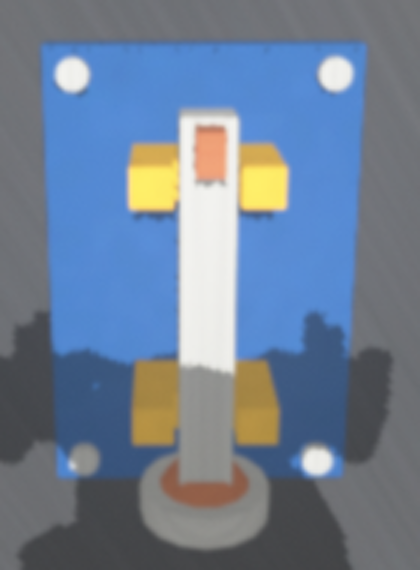

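The weight stands on the pad at (0.6086, 0.279), with the pad centre at (0.608, 0.280). Now I'll position over the spindle at about x=+12.

Request:
{"api": "move_arm", "payload": {
  "commands": [
    {"claw": 1,"travel": [-1.4,0.5,0],"turn": 0},
    {"claw": 1,"travel": [-1.4,0.5,0],"turn": 0},
    {"claw": 1,"travel": [-1.5,0.5,0],"turn": 0},
    {"claw": 1,"travel": [0,0,2],"turn": 0},
    {"claw": 1,"travel": [0,0,2],"turn": 0}
  ]
}}

```text
time: 12.28
ee_pos: [0.5761, 0.0287, 0.2795]
tcp_rot: [179.9, -0.1, 58.2]
wrist_force: [-0.5, -0.3, 0.1]
opening: 0.0856
```

Request:
{"api": "move_arm", "payload": {
  "commands": [
    {"claw": 1,"travel": [0,0,2],"turn": 0},
    {"claw": 1,"travel": [0,0,1],"turn": 0},
    {"claw": 1,"travel": [0,0,0],"turn": 0}
  ]
}}

```text
time: 12.53
ee_pos: [0.5752, 0.0295, 0.2462]
tcp_rot: [-179.8, 0.1, 58.3]
wrist_force: [0.7, -0.0, -0.6]
opening: 0.0855
```

Run:
```python
from h import *
o=status.get_obs();print(o['time'],o['ee_pos'],o['tcp_rot'],o['opening'],o['wrist_force'])
cv2.imwrite("pics/w9.png",viewer.camera('wrist'))
g=o['ee_pos'];print(proj('wrist',[g[0],g[1],.05]))
```

```text
12.5333 [0.57524    0.02949387 0.24619738] [-1.79817101e+02  1.34321246e-01  5.83010307e+01] 0.0854721155048999 [ 0.66230481 -0.03651    -0.5741173 ]
[313.5650005  235.95416723]
```

View pics/w9.png

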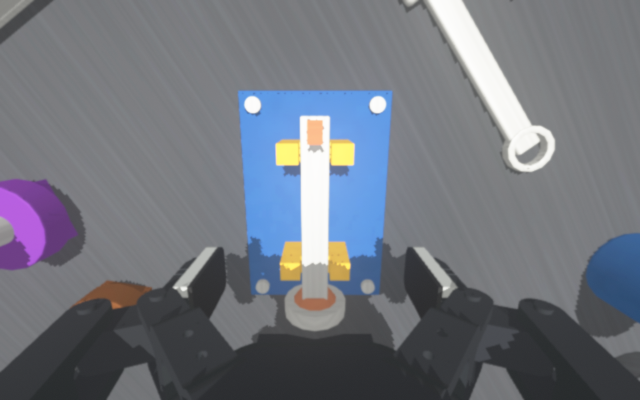

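Request:
{"api": "move_arm", "payload": {
  "commands": [
    {"claw": 1,"travel": [0.25,0,1.5],"turn": 0},
    {"claw": 1,"travel": [0,0,1.5],"turn": 0},
    {"claw": 1,"travel": [0,0,1.5],"turn": 0},
    {"claw": 1,"travel": [0,0,0.6],"turn": 0},
    {"claw": 1,"travel": [0,0,0],"turn": 0}
  ],
  "squeeze": 40
}}

```text
time: 13.0
ee_pos: [0.5772, 0.0319, 0.1974]
tcp_rot: [-180.0, 0.0, 58.3]
wrist_force: [-0.5, 0.0, 0.4]
opening: 0.0854
```

Request:
{"api": "move_arm", "payload": {
  "commands": [
    {"claw": 0,"travel": [0,0,0],"turn": 0},
    {"claw": -0.3,"travel": [0,0,0],"turn": 0},
    {"claw": -0.6,"travel": [0,0,0],"turn": 0},
    {"claw": -1,"travel": [0,0,0],"turn": 0},
    {"claw": -1,"travel": [0,0,0],"turn": 0}
  ]
}}

```text
time: 13.42
ee_pos: [0.5775, 0.0319, 0.1983]
tcp_rot: [180.0, -0.0, 58.3]
wrist_force: [0.4, 0.1, -0.4]
opening: 0.0254
```

Request:
{"api": "move_arm", "payload": {
  "commands": [
    {"claw": -1,"travel": [0,0,0],"turn": 0},
    {"claw": -1,"travel": [0,0,0],"turn": 0},
    {"claw": -1,"travel": [0,0,0],"turn": 0}
  ]
}}

```text
time: 13.67
ee_pos: [0.5774, 0.032, 0.1982]
tcp_rot: [180.0, -0.0, 58.3]
wrist_force: [-1.3, 0.1, 5.1]
opening: 0.0152
```

Run:
```python
from h import *
o=status.get_obs();print(o['time'],o['ee_pos'],o['tcp_rot'],o['opening'],o['wrist_force'])
cv2.imwrite("pics/w10.png",viewer.camera('wrist'))
```

```text
13.6667 [0.57742927 0.03196943 0.19816049] [ 1.79975666e+02 -2.00978464e-02  5.82950498e+01] 0.015229982620531417 [-1.3489145   0.06684354  5.12336785]
```

View pics/w10.png

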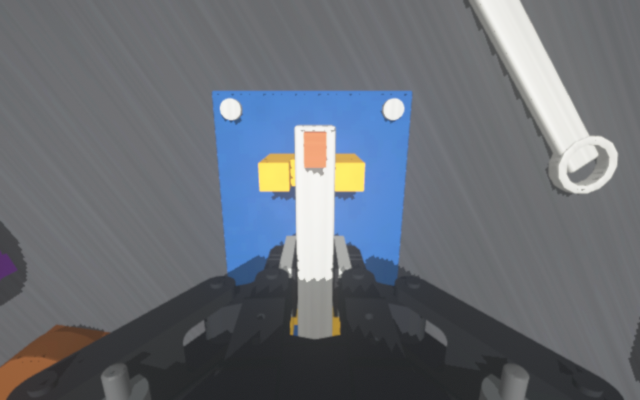

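Gripped, with the opening at 15.2 mm on the 16 mm bar. Lifting straight up.

Request:
{"api": "move_arm", "payload": {
  "commands": [
    {"claw": -1,"travel": [0,0,-0.5],"turn": 0},
    {"claw": -1,"travel": [0,0,-1.5],"turn": 0},
    {"claw": -1,"travel": [0,0,-2],"turn": 0},
    {"claw": -1,"travel": [0,0,-2],"turn": 0},
    {"claw": -1,"travel": [0,0,-1.5],"turn": 0}
  ]
}}

```text
time: 14.13
ee_pos: [0.5773, 0.0319, 0.2738]
tcp_rot: [-180.0, 0.0, 58.3]
wrist_force: [0.3, 0.8, -3.2]
opening: 0.0151
```

Request:
{"api": "move_arm", "payload": {
  "commands": [
    {"claw": -1,"travel": [0,0,0],"turn": 0},
    {"claw": -1,"travel": [0,0,0],"turn": 0},
    {"claw": -1,"travel": [0,0,0],"turn": 0}
  ]
}}

```text
time: 14.38
ee_pos: [0.5771, 0.0319, 0.2712]
tcp_rot: [-179.9, 0.1, 58.3]
wrist_force: [-0.6, -0.2, -2.4]
opening: 0.0151
```

Run:
```python
from h import *
o=status.get_obs();print(o['time'],o['ee_pos'],o['tcp_rot'],o['opening'],o['wrist_force'],o['torque'])
cv2.imwrite("pics/w11.png",viewer.camera('wrist'))
cv2.imwrite("pics/s11.png",viewer.camera('scene'))
cv2.imwrite("pics/t11.png",viewer.camera('top'))
crop('s11.png',250,90,400,230,4,'s11c.png')
```

```text
14.3833 [0.57710368 0.03192351 0.27119299] [-1.79913264e+02  6.16776378e-02  5.82942301e+01] 0.015092108447448299 [-0.57534679 -0.20630958 -2.35158039] [0.03644104 0.01171153 0.03254892]
```

View pics/w11.png

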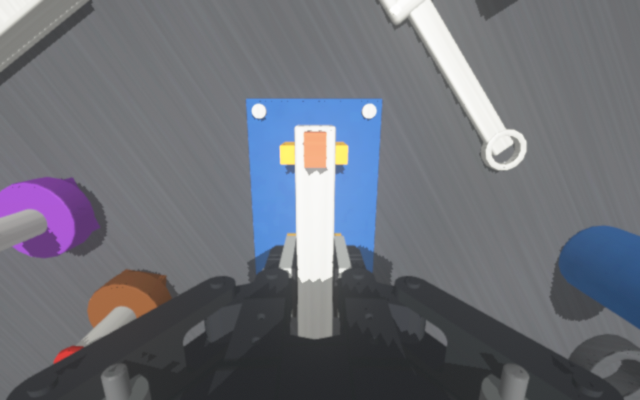

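View pics/s11c.png

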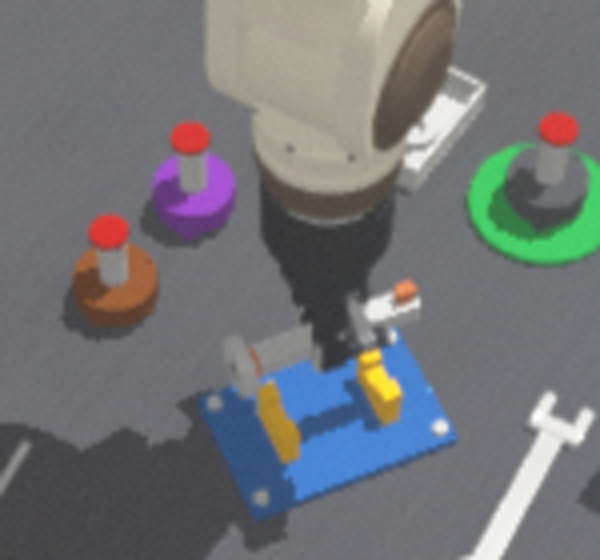

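The spindle is lifted and level, with −2.4 N on the wrist. Before swivelling it I'll fit the camera's pose more tightly from the start pictures.

Run:
```python
from h import *
im=cv2.imread('pics/scene0.png')[255:325,155:240]; cv2.imwrite('pics/cs.png',cv2.resize(im,None,fx=8,fy=8,interpolation=cv2.INTER_CUBIC))
im=cv2.imread('pics/top0.png')[180:225,435:525]; cv2.imwrite('pics/ct.png',cv2.resize(im,None,fx=8,fy=8,interpolation=cv2.INTER_CUBIC))
```

```text
(no output)
```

View pics/cs.png

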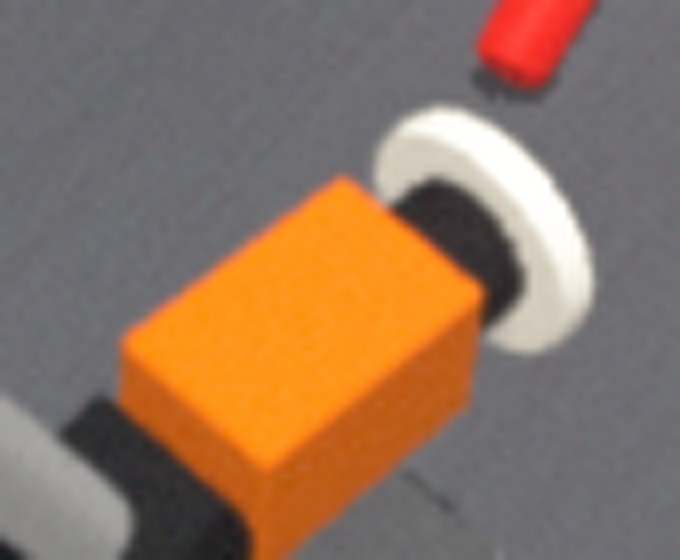

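View pics/ct.png

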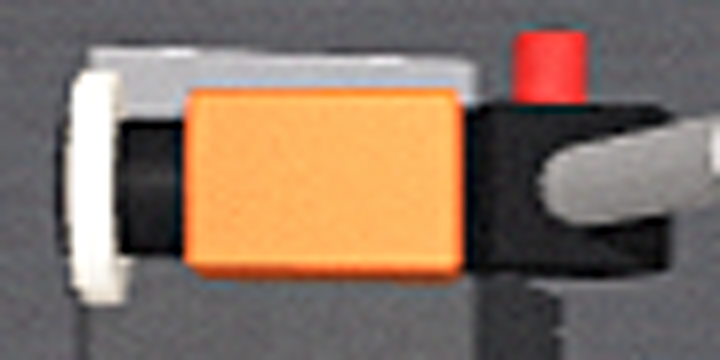

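```bash
cat > fit.py <<'E'
from h import *
from scipy.optimize import least_squares
pt,ps=P('top'),P('scene')
S=lambda u,v:np.array((155+u/8-.44,255+v/8-.44)); T=lambda u,v:np.array((435+u/8-.44,180+v/8-.44))
h=.025
obs=[('s',1,0,1,S(485,295)),('s',1,1,1,S(345,178)),('s',0,1,1,S(122,343)),('s',0,0,1,S(262,468)),('s',1,0,0,S(470,402)),
('t',1,0,1,T(187,92)),('t',1,1,1,T(187,265)),('t',0,0,1,T(460,92)),('t',0,1,1,T(460,270))]
# camera frame: x sight, y level (left of sight): facing +y world, left is -x world ; index: 0 -> y=-h (world +x)
def frame(yaw,tilt): return R.from_euler('ZY',[yaw,tilt]).as_matrix()
def res(p,full=True):
    c=p[:3];M=frame(p[3],p[4]);L=p[5];a,b=p[6:8]
    r=[]
    for v,f,s,t,o in obs:
        X=c+M@np.array([L/2 if f else -L/2,h if s else -h,h if t else -h])
        r+=list(proj('',X,ps if v=='s' else pt)-o)
    ph=np.linspace(0,2*np.pi,73)
    C=[c+M@np.array([x,.034*np.cos(q),.034*np.sin(q)]) for x in(a,b) for q in ph]
    for prm,lo,hi in((ps,S(373,105),S(594,355)),(pt,T(66,70),T(127,305))):
        q=np.array([proj('',X,prm) for X in C]); r+=list(q.min(0)-lo)+list(q.max(0)-hi)
    return np.array(r)
p0=[.554,-.417,.2,np.radians(87),np.radians(26),.07,.055,.063]
f=least_squares(res,p0,loss='soft_l1')
p=f.x;M=frame(p[3],p[4])
print('c',p[:3],'yaw,tilt',np.degrees(p[3:5]),'L',p[5],'ring',p[6:8]);print(res(p).round(1))
J=f.jac;print('sd',np.sqrt(np.diag(np.linalg.inv(J.T@J)))*.4)
print('ring front c',p[:3]+M[:,0]*p[7])
E
python3 fit.py
```

```text
c [ 0.55330471 -0.41461725  0.20167554] yaw,tilt [86.91894151 22.2942821 ] L 0.06906451342670514 ring [0.05523851 0.06565251]
[ 0.1 -0.2 -0.6 -0.8 -1.  -0.2  0.2  0.6  0.2  0.8  0.1 -0.4 -0.2  0.4
 -0.3 -0.5 -0.4  0.4 -0.   0.2  0.2 -0.1  0.1 -0.2  0.   0.1]
sd [0.00034603 0.00037313 0.00088947 0.00706465 0.01361858 0.00067058
 0.00104238 0.00073024]
ring front c [ 0.55656966 -0.35396023  0.17676935]
```

The fit gives camera tilt 22.3° ± 1° and yaw 86.9°. The ring front is 66 mm from the body centre and the barrel lip about 3 mm further, so focus ≈ (0.561, −0.268, 0.141).

The tool only turns about its own vertical axis, so the tilt has to come from swivelling the bar in the pads. My plan is to lower the flange's underside onto the −x cradle block at low squeeze, with the tail hanging free outside.

Request:
{"api": "move_arm", "payload": {
  "commands": [
    {"claw": -1,"travel": [1,0,0],"turn": 0},
    {"claw": -1,"travel": [2,0,0],"turn": 0},
    {"claw": -1,"travel": [2.5,0,0],"turn": 0},
    {"claw": -1,"travel": [2.5,0,0],"turn": 0},
    {"claw": -1,"travel": [1.5,0,0],"turn": 0}
  ],
  "squeeze": 20
}}

```text
time: 14.95
ee_pos: [0.6283, 0.1151, 0.2718]
tcp_rot: [-180.0, -0.0, 58.3]
wrist_force: [0.4, 0.0, -2.9]
opening: 0.0152
```

Request:
{"api": "move_arm", "payload": {
  "commands": [
    {"claw": -1,"travel": [0,0,1.2],"turn": 0},
    {"claw": -1,"travel": [0,0,1.6],"turn": 0},
    {"claw": -1,"travel": [0,0,1.2],"turn": 0},
    {"claw": -1,"travel": [0,0,0],"turn": 0},
    {"claw": -1,"travel": [0,0,0],"turn": 0}
  ]
}}

```text
time: 15.37
ee_pos: [0.6268, 0.1125, 0.2315]
tcp_rot: [-179.9, 0.1, 58.3]
wrist_force: [-0.5, 0.4, -3.2]
opening: 0.0154
```

Run:
```python
from h import *
o=status.get_obs();print(o['time'],o['ee_pos'],o['tcp_rot'],o['opening'],o['wrist_force'],o['torque'])
cv2.imwrite("pics/w12.png",viewer.camera('wrist'))
cv2.imwrite("pics/s12.png",viewer.camera('scene'))
cv2.imwrite("pics/t12.png",viewer.camera('top'))
crop('s12.png',270,90,420,230,4,'s12c.png')
crop('t12.png',200,150,340,250,5,'t12c.png')
```

```text
15.3667 [0.62681736 0.11246652 0.23149826] [-1.79898835e+02  9.12389751e-02  5.82741760e+01] 0.015400698304720553 [-0.51036418  0.40212375 -3.1696576 ] [ 0.0375175   0.01626151 -0.0356326 ]
```

View pics/w12.png

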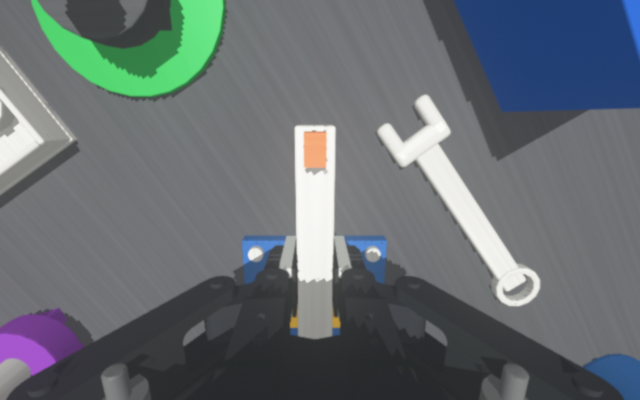

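View pics/s12c.png

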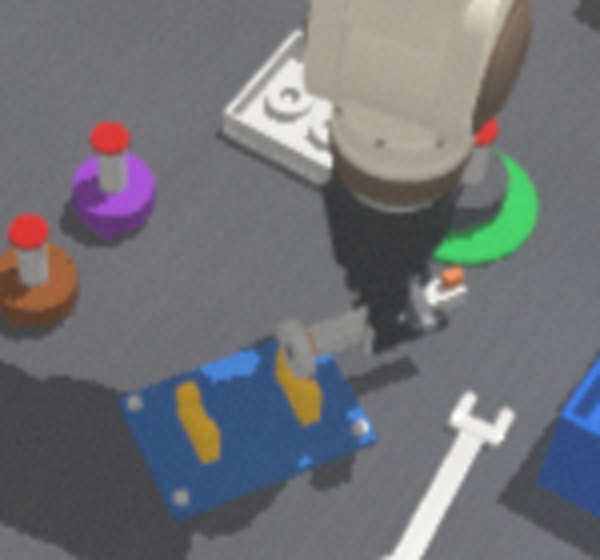

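View pics/t12c.png

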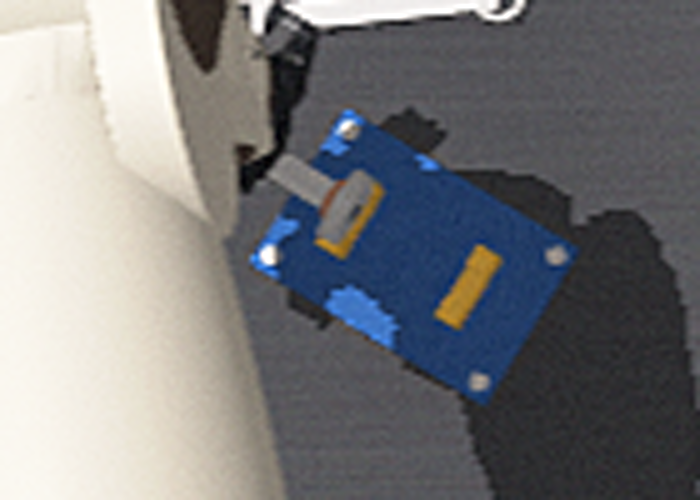

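Run:
```python
from h import *
e=np.array([-.5255,-.851])
for nm,u,v,z in [('flange',346,207,.075)]:
    X=px('top',200+u/5-.4,150+v/5-.4,z); print(nm,X,(X[:2]-[.5815,.0365])@e)
for nm,u,v,z in [('flange',298,345,.075)]:
    X=px('scene',270+u/4-.4,90+v/4-.4,z); print(nm,X,(X[:2]-[.5815,.0365])@e)
o=status.get_obs()
# lug/tail in wrist: tail top edge v=126; lug centre (315,150): solve x
t=np.array([.5255,.851]); g=o['ee_pos']; az=g[2]-.1562
for d in (.06,.064,.068,.072): print(d,proj('wrist',[*(g[:2]+t*d),az+.008]),proj('wrist',[*(g[:2]+t*(d-.008)),az+.02]))
```

```text
flange [0.59991269 0.06354424 0.075     ] -0.03269051867854313
flange [0.59809563 0.06713443 0.075     ] -0.03479089863997509
0.06 [312.45481686 140.323508  ] [312.26192767 165.66667718]
0.064 [312.43736704 129.70614601] [312.24097765 154.35281364]
0.068 [312.41959254 118.89123596] [312.21960257 142.80939594]
0.072 [312.40148422 107.87321266] [312.19778934 131.02936611]
```

Request:
{"api": "move_arm", "payload": {
  "commands": [
    {"claw": -1,"travel": [0,0,0.4],"turn": 0},
    {"claw": -1,"travel": [0,0,0.4],"turn": 0},
    {"claw": -1,"travel": [0,0,0.3],"turn": 0},
    {"claw": -1,"travel": [0,0,0.3],"turn": 0},
    {"claw": -1,"travel": [0,0,0.2],"turn": 0}
  ]
}}

```text
time: 15.93
ee_pos: [0.6273, 0.1128, 0.2167]
tcp_rot: [180.0, -0.0, 58.3]
wrist_force: [-1.1, 1.8, 5.4]
opening: 0.0155
```

Request:
{"api": "move_arm", "payload": {
  "commands": [
    {"claw": -1,"travel": [0,0,0.2],"turn": 0},
    {"claw": -1,"travel": [0,0,0.2],"turn": 0},
    {"claw": -1,"travel": [0,0,0.2],"turn": 0}
  ]
}}

```text
time: 16.18
ee_pos: [0.6277, 0.1133, 0.2121]
tcp_rot: [179.9, -0.2, 58.3]
wrist_force: [-0.4, 5.9, 5.5]
opening: 0.0156
```

Run:
```python
from h import *
o=status.get_obs();print(o['time'],o['ee_pos'],o['tcp_rot'],o['opening'],o['wrist_force'],o['torque'])
cv2.imwrite("pics/w13.png",viewer.camera('wrist'))
cv2.imwrite("pics/s13.png",viewer.camera('scene'))
crop('s13.png',270,90,420,230,4,'s13c.png')
```

```text
16.1833 [0.62772317 0.11334368 0.21212184] [ 1.79916366e+02 -1.59551193e-01  5.83206234e+01] 0.015591033381172115 [-0.35672022  5.87795135  5.53245081] [ 0.66365181  0.06143794 -0.11262116]
```

View pics/w13.png

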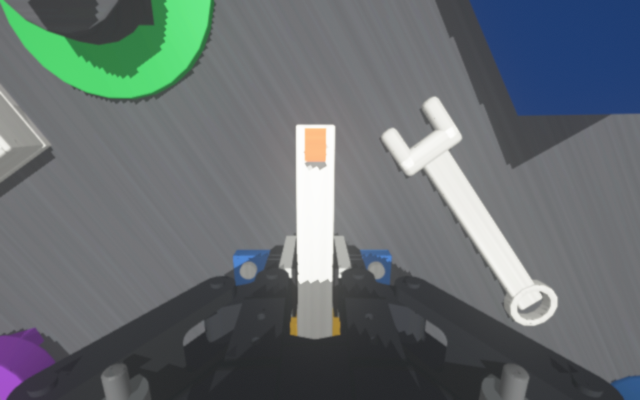

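View pics/s13c.png

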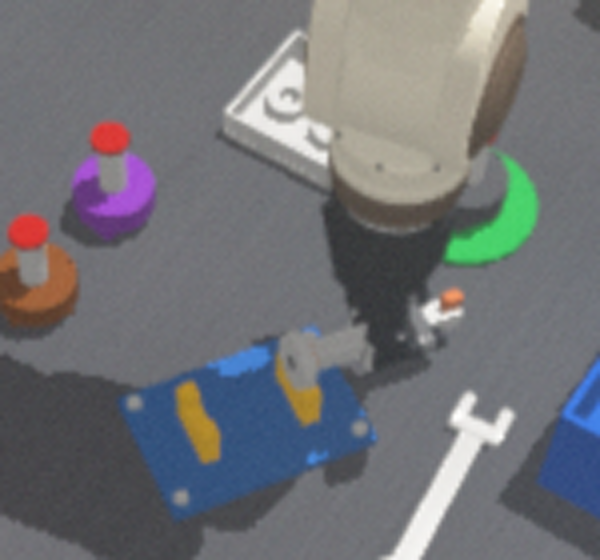

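It is swivelling: in w13 the lug centre moved from v=150 to 145 and the bar narrowed, with contact force of about 8 N. Continuing.

Request:
{"api": "move_arm", "payload": {
  "commands": [
    {"claw": -1,"travel": [0,0,0.2],"turn": 0},
    {"claw": -1,"travel": [0,0,0.2],"turn": 0},
    {"claw": -1,"travel": [0,0,0.2],"turn": 0},
    {"claw": -1,"travel": [0,0,0.2],"turn": 0}
  ]
}}

```text
time: 16.62
ee_pos: [0.6277, 0.1136, 0.2042]
tcp_rot: [179.9, -0.2, 58.3]
wrist_force: [-0.3, 6.1, 6.1]
opening: 0.0153
```

Request:
{"api": "move_arm", "payload": {
  "commands": [
    {"claw": -1,"travel": [0,0,0.2],"turn": 0},
    {"claw": -1,"travel": [0,0,0.2],"turn": 0},
    {"claw": -1,"travel": [0,0,0.2],"turn": 0}
  ]
}}

```text
time: 16.87
ee_pos: [0.6277, 0.1136, 0.1981]
tcp_rot: [179.9, -0.2, 58.3]
wrist_force: [-1.6, 6.3, 4.7]
opening: 0.0152
```

```bash
cat > tilt.py <<'E'
from h import *
# predict lug top / tail top pixels for tilt th, grip x xg, vertical rel offset
def pred(g,yaw,th,xg=.005,dz=-.1562,prm=None):
    t=np.array([np.cos(yaw),np.sin(yaw),0]); g=np.array(g)+[0,0,dz]
    c,s=np.cos(th),np.sin(th); X=-t*c+np.array([0,0,s]); Z=t*s+np.array([0,0,c]) # spindle axes (x to flange up)
    pt=lambda x,z: g+X*(x-xg)+Z*z
    return {k:proj('wrist',pt(*v),prm).round(1).tolist() for k,v in dict(lugback=(-.058,.02),lugfront=(-.046,.02),tailtop=(-.06,.008)).items()}
E
python3 - <<'E'
from tilt import *
o=status.get_obs();print(o['time'],o['ee_pos'],o['tcp_rot'],o['opening'],o['wrist_force'],o['torque'])
prm=P('wrist')
cv2.imwrite("pics/w14.png",viewer.camera('wrist'))
cv2.imwrite("pics/s14.png",viewer.camera('scene'))
crop('s14.png',300,120,410,210,6,'s14c.png')
crop('w14.png',250,100,380,300,3,'w14c.png')
for th in (0,10,15,20,25): print(th,pred(o['ee_pos'],np.radians(58.3),np.radians(th),prm=prm))
E
```

```text
16.8667 [0.62770456 0.11361076 0.19811561] [ 1.79932712e+02 -1.76323238e-01  5.83385771e+01] 0.015229856214603528 [-1.60568354  6.34626443  4.65756259] [ 0.69156364  0.21616335 -0.15343836]
0 {'lugback': [312.4, 134.9], 'lugfront': [312.4, 169.3], 'tailtop': [312.6, 127.9]}
10 {'lugback': [312.6, 126.6], 'lugfront': [312.6, 158.4], 'tailtop': [312.8, 126.1]}
15 {'lugback': [312.7, 124.9], 'lugfront': [312.6, 155.0], 'tailtop': [312.8, 127.1]}
20 {'lugback': [312.8, 124.6], 'lugfront': [312.7, 152.9], 'tailtop': [312.9, 129.1]}
25 {'lugback': [312.8, 125.5], 'lugfront': [312.8, 151.9], 'tailtop': [313.0, 132.0]}
```

View pics/w14c.png

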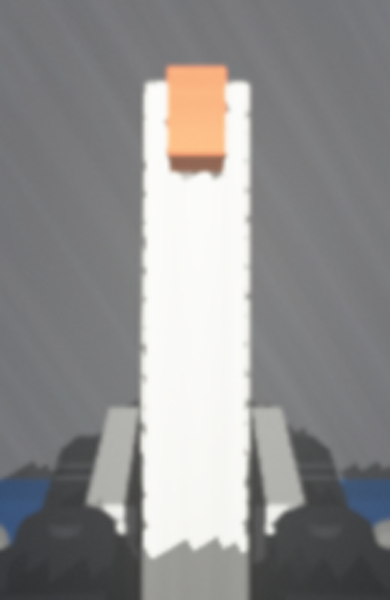

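View pics/s14c.png

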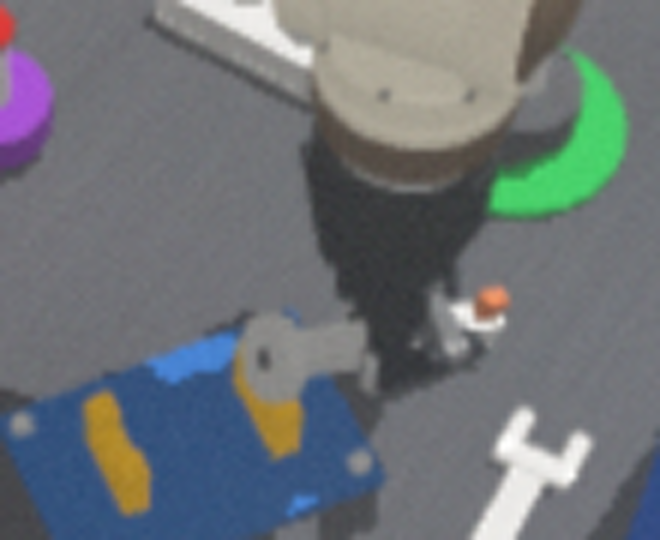

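In w14 the lug's back edge (v≈121.7) is now above the tail top (127.3), which gives a tilt of about 20–22°. Firming the grip and lifting off to measure.

Request:
{"api": "move_arm", "payload": {
  "commands": [
    {"claw": -1,"travel": [0,0,0],"turn": 0},
    {"claw": -1,"travel": [0,0,0],"turn": 0},
    {"claw": -1,"travel": [0,0,-1],"turn": 0},
    {"claw": -1,"travel": [0,0,-2],"turn": 0},
    {"claw": -1,"travel": [0,0,-3],"turn": 0}
  ],
  "squeeze": 50
}}

```text
time: 17.38
ee_pos: [0.6265, 0.1126, 0.2548]
tcp_rot: [-179.8, 0.2, 58.3]
wrist_force: [-0.3, 0.7, -4.3]
opening: 0.0152
```

Request:
{"api": "move_arm", "payload": {
  "commands": [
    {"claw": -1,"travel": [0,0,-3],"turn": 0},
    {"claw": -1,"travel": [0,0,-1],"turn": 0},
    {"claw": -1,"travel": [0,0,0],"turn": 0},
    {"claw": -1,"travel": [0,0,0],"turn": 0}
  ]
}}

```text
time: 17.72
ee_pos: [0.6274, 0.1127, 0.296]
tcp_rot: [180.0, 0.0, 58.3]
wrist_force: [0.3, -0.3, -2.8]
opening: 0.0149
```

Run:
```python
from tilt import *
o=status.get_obs();print(o['time'],o['ee_pos'],o['tcp_rot'],o['opening'],o['wrist_force'],o['torque'])
prm=P('wrist')
cv2.imwrite("pics/w15.png",viewer.camera('wrist'))
cv2.imwrite("pics/s15.png",viewer.camera('scene'))
crop('s15.png',300,100,410,190,6,'s15c.png')
crop('w15.png',270,110,360,190,7,'w15c.png')
for th in (0,10,15,20,25): print(th,pred(o['ee_pos'],np.radians(58.3),np.radians(th),prm=prm))
```

```text
17.7167 [0.62735681 0.11269608 0.29601289] [1.79996664e+02 2.03435241e-03 5.82868959e+01] 0.01486671712649833 [ 0.30378968 -0.27729022 -2.75219288] [ 0.04404168 -0.01409492 -0.00149646]
0 {'lugback': [312.7, 133.7], 'lugfront': [312.7, 168.2], 'tailtop': [312.9, 126.7]}
10 {'lugback': [312.9, 125.4], 'lugfront': [312.9, 157.3], 'tailtop': [313.1, 124.9]}
15 {'lugback': [313.0, 123.7], 'lugfront': [313.0, 153.9], 'tailtop': [313.2, 125.9]}
20 {'lugback': [313.1, 123.4], 'lugfront': [313.0, 151.8], 'tailtop': [313.2, 127.9]}
25 {'lugback': [313.2, 124.3], 'lugfront': [313.1, 150.8], 'tailtop': [313.3, 130.8]}
```

View pics/w15c.png

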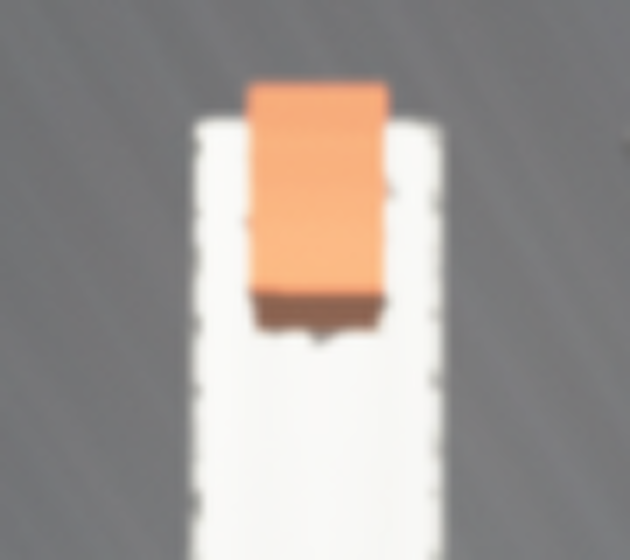

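View pics/s15c.png

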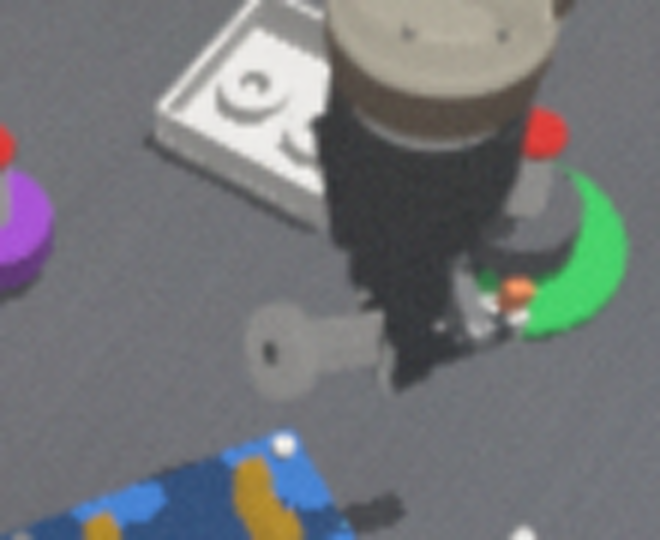

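Run:
```python
from h import *
crop('w11.png',270,110,360,190,7,'w11c.png')
```

```text
(no output)
```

View pics/w11c.png

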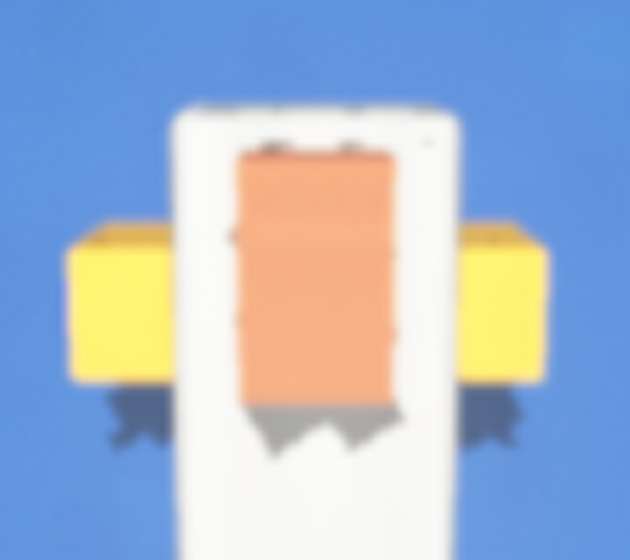

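Run:
```python
from h import *
from scipy.optimize import least_squares
K,c,Rm=P('wrist');o=status.get_obs();g0=o['ee_pos'];y=np.radians(58.29);t=np.array([np.cos(y),np.sin(y),0]);n=np.array([np.sin(y),-np.cos(y),0])
def feats(th,xg,dz):
    g=g0+[0,0,dz];cc,s=np.cos(th),np.sin(th);X=-t*cc+np.array([0,0,s]);Z=t*s+np.array([0,0,cc])
    pt=lambda x,z,w=0:g+X*(x-xg)+Z*z+n*w
    P_=lambda *a:proj('',pt(*a),(K,c,Rm))
    return np.array([P_(-.058,.02)[1],P_(-.046,.02)[1],P_(-.06,.008)[1],np.linalg.norm(P_(-.06,.008,.008)-P_(-.06,.008,-.008))])
m0=np.array([131.7,168,125.2,40.7]);m1=np.array([122,152,126.9,35.3])
f=lambda p:np.r_[feats(0,p[0],p[1])-m0,feats(p[2],p[0],p[1])-m1]
r=least_squares(f,[.005,-.156,.35]);print(r.x,np.degrees(r.x[2]),r.fun.round(2))
f=lambda p:np.r_[feats(p[3],p[0],p[1])-m0,feats(p[2],p[0],p[1])-m1]
r=least_squares(f,[.005,-.156,.35,0]);print(r.x,np.degrees(r.x[2:]),r.fun.round(2))
```

```text
[ 0.00503141 -0.1566072   0.32560299] 18.655676999630433 [ 1.   -0.86  0.56  1.1   0.4  -0.73 -0.52  0.12]
[ 0.0049746  -0.15584495  0.32986646  0.00911832] [18.89995584  0.52244134] [ 0.66 -1.07  0.53  1.16  0.57 -0.48 -0.24  0.24]
```

Fitting w11 and w15 together gives a tilt of 18.8° and a grip at x=+5 mm. I'll do one more short press, about 5 mm deeper, to come nearer 22–23°.

Request:
{"api": "move_arm", "payload": {
  "commands": [
    {"claw": -1,"travel": [0,0,1],"turn": 0},
    {"claw": -1,"travel": [0,0,2.5],"turn": 0},
    {"claw": -1,"travel": [0,0,3],"turn": 0},
    {"claw": -1,"travel": [0,0,2],"turn": 0},
    {"claw": -1,"travel": [0,0,0.6],"turn": 0}
  ],
  "squeeze": 20
}}

```text
time: 18.23
ee_pos: [0.6255, 0.1125, 0.1993]
tcp_rot: [-179.7, 0.3, 58.3]
wrist_force: [-0.2, -0.1, -3.7]
opening: 0.0153
```

Request:
{"api": "move_arm", "payload": {
  "commands": [
    {"claw": -1,"travel": [0,0,0.3],"turn": 0},
    {"claw": -1,"travel": [0,0,0.2],"turn": 0},
    {"claw": -1,"travel": [0,0,0.2],"turn": 0},
    {"claw": -1,"travel": [0,0,0.1],"turn": 0},
    {"claw": -1,"travel": [0,0,0],"turn": 0}
  ]
}}

```text
time: 18.65
ee_pos: [0.6276, 0.1128, 0.199]
tcp_rot: [179.9, -0.1, 58.3]
wrist_force: [-0.4, 0.0, 1.5]
opening: 0.0151
```

Request:
{"api": "move_arm", "payload": {
  "commands": [
    {"claw": -1,"travel": [0,0,0.2],"turn": 0},
    {"claw": -1,"travel": [0,0,0.2],"turn": 0},
    {"claw": -1,"travel": [0,0,0.2],"turn": 0},
    {"claw": -1,"travel": [0,0,0],"turn": 0}
  ]
}}

```text
time: 18.98
ee_pos: [0.6277, 0.1128, 0.1933]
tcp_rot: [179.9, -0.1, 58.3]
wrist_force: [-1.1, 0.2, 5.6]
opening: 0.015
```

Request:
{"api": "move_arm", "payload": {
  "commands": [
    {"claw": -1,"travel": [0,0,0],"turn": 0},
    {"claw": -1,"travel": [0,0,0],"turn": 0},
    {"claw": -1,"travel": [0,0,-1],"turn": 0},
    {"claw": -1,"travel": [0,0,-2.5],"turn": 0},
    {"claw": -1,"travel": [0,0,-3],"turn": 0}
  ],
  "squeeze": 60
}}

```text
time: 19.4
ee_pos: [0.6267, 0.1127, 0.256]
tcp_rot: [-179.8, 0.1, 58.3]
wrist_force: [0.1, 0.5, -3.3]
opening: 0.0151
```

Request:
{"api": "move_arm", "payload": {
  "commands": [
    {"claw": -1,"travel": [0,0,-3],"turn": 0},
    {"claw": -1,"travel": [0,0,-2],"turn": 0},
    {"claw": -1,"travel": [0,0,-1],"turn": 0},
    {"claw": -1,"travel": [0,0,0],"turn": 0},
    {"claw": -1,"travel": [0,0,0],"turn": 0}
  ]
}}

```text
time: 19.82
ee_pos: [0.6273, 0.1128, 0.3163]
tcp_rot: [-180.0, -0.0, 58.3]
wrist_force: [0.5, -0.5, -2.7]
opening: 0.0153
```

Run:
```python
from h import *
o=status.get_obs();print(o['time'],o['ee_pos'],o['tcp_rot'],o['opening'],o['wrist_force'],o['torque'])
print([x.tolist() for x in P('wrist')])
cv2.imwrite("pics/w16.png",viewer.camera('wrist'))
crop('w16.png',270,110,360,190,7,'w16c.png')
```

```text
19.8167 [0.62734112 0.11277881 0.31627925] [-1.79998605e+02 -5.29672720e-03  5.82937894e+01] 0.015277918258075309 [ 0.46562976 -0.48220162 -2.69717505] [0.07177581 0.05068836 0.02083247]
[[[299.9586385028049, 0.0, 314.664558431373], [0.0, 299.9586385028049, 200.28155039936865], [0.0, 0.0, 1.0]], [0.6638988778779018, 0.1705692708707217, 0.2860629778437712], [[0.8512240388254657, 0.5057646508374406, 0.14007053112251744], [-0.5248019017186943, 0.8207378350826512, 0.22577061371286786], [-0.0007743888585288322, -0.26569065476061615, 0.9640580253775034]]]
```

View pics/w16c.png

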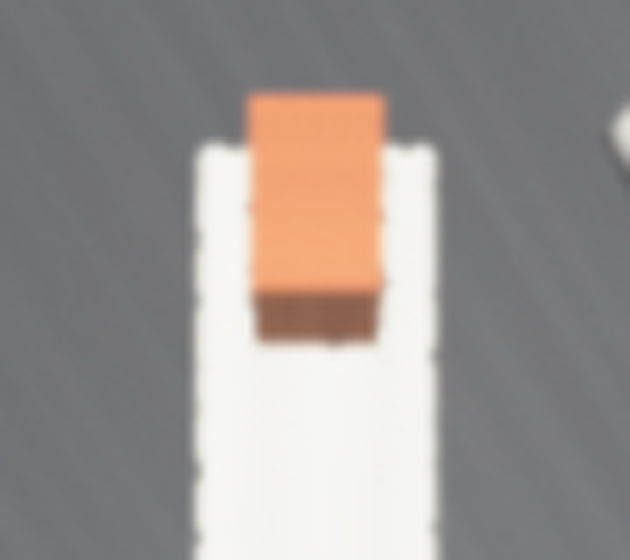

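Run:
```python
from h import *
from scipy.optimize import least_squares
K,c,Rm=P('wrist');o=status.get_obs();g0=o['ee_pos'];y=np.radians(58.29);t=np.array([np.cos(y),np.sin(y),0]);n=np.array([np.sin(y),-np.cos(y),0])
def feats(th,xg,dz):
    g=g0+[0,0,dz];cc,s=np.cos(th),np.sin(th);X=-t*cc+np.array([0,0,s]);Z=t*s+np.array([0,0,cc])
    pt=lambda x,z,w=0:g+X*(x-xg)+Z*z+n*w
    P_=lambda *a:proj('',pt(*a),(K,c,Rm))
    return np.array([P_(-.058,.02)[1],P_(-.046,.02)[1],P_(-.06,.008)[1],np.linalg.norm(P_(-.06,.008,.008)-P_(-.06,.008,-.008))])
m0=np.array([131.7,168,125.2,40.7]);m2=np.array([123.6,151.4,130.4,34.4])
f=lambda p:np.r_[feats(0,p[0],p[1])-m0,feats(p[2],p[0],p[1])-m2]
r=least_squares(f,[.005,-.156,.35]);print(r.x,np.degrees(r.x[2]),r.fun.round(2))
d=np.array([np.cos(.3891)*np.cos(np.radians(86.9)),np.cos(.3891)*np.sin(np.radians(86.9)),-np.sin(.3891)])
foc=np.array([.55330,-.41462,.20168])+.159*d
th=r.x[2];X=np.array([-np.cos(th)*np.cos(np.radians(86.9)),-np.cos(th)*np.sin(np.radians(86.9)),np.sin(th)])
print('focus',foc,'TCP',foc-X*(.065-r.x[0])-[0,0,r.x[1]])
```

```text
[ 0.00513685 -0.15582321  0.43292823] 24.804960630192365 [ 1.16 -0.47  0.7   1.35 -0.11 -1.27 -0.38 -0.57]
focus [ 0.5612558  -0.26772039  0.14136242] TCP [ 0.56419445 -0.21345966  0.2720712 ]
```

The spindle tilt is about 24.8°, well inside tolerance of the camera's 22–26°. Now I'll turn to face the lens and carry it over, stopping about 30 mm short.

Request:
{"api": "move_arm", "payload": {
  "commands": [
    {"claw": -1,"travel": [0,0,0],"turn": -4},
    {"claw": -1,"travel": [0,0,0],"turn": -7},
    {"claw": -1,"travel": [0,0,0],"turn": -7},
    {"claw": -1,"travel": [0,0,0],"turn": -7},
    {"claw": -1,"travel": [0,0,0],"turn": -3.6}
  ]
}}

```text
time: 20.28
ee_pos: [0.627, 0.1127, 0.3142]
tcp_rot: [-179.8, 0.0, 87.3]
wrist_force: [-0.3, -0.4, -3.5]
opening: 0.0152
```

Request:
{"api": "move_arm", "payload": {
  "commands": [
    {"claw": -1,"travel": [-1,-0.2,0],"turn": 0},
    {"claw": -1,"travel": [-2,-0.35,0],"turn": 0},
    {"claw": -1,"travel": [-2.5,-0.4,0],"turn": 0},
    {"claw": -1,"travel": [-2.5,-0.4,0],"turn": 0},
    {"claw": -1,"travel": [-2.5,-0.4,0],"turn": 0}
  ]
}}

```text
time: 20.7
ee_pos: [0.6033, 0.0074, 0.3151]
tcp_rot: [-179.9, 0.0, 86.7]
wrist_force: [0.5, -0.4, -3.0]
opening: 0.0149
```

Request:
{"api": "move_arm", "payload": {
  "commands": [
    {"claw": -1,"travel": [-2.5,-0.4,0],"turn": 0},
    {"claw": -1,"travel": [-2.5,-0.4,0],"turn": 0},
    {"claw": -1,"travel": [-2.5,-0.4,0],"turn": 0},
    {"claw": -1,"travel": [-2.5,-0.4,0],"turn": 0},
    {"claw": -1,"travel": [-2.5,-0.4,0],"turn": 0}
  ]
}}

```text
time: 21.12
ee_pos: [0.5763, -0.1165, 0.3152]
tcp_rot: [-179.9, -0.0, 86.7]
wrist_force: [-0.3, -0.6, -2.7]
opening: 0.0149
```

Request:
{"api": "move_arm", "payload": {
  "commands": [
    {"claw": -1,"travel": [-2.5,-0.4,1],"turn": 0},
    {"claw": -1,"travel": [-2,-0.3,1.5],"turn": 0},
    {"claw": -1,"travel": [-1.5,-0.1,1.4],"turn": 0},
    {"claw": -1,"travel": [0,0,0],"turn": 0},
    {"claw": -1,"travel": [0,0,0],"turn": 0}
  ]
}}

```text
time: 21.53
ee_pos: [0.5652, -0.1752, 0.2758]
tcp_rot: [-179.8, -0.1, 86.7]
wrist_force: [-1.2, 0.7, -2.3]
opening: 0.0149
```

Run:
```python
from h import *
o=status.get_obs();print(o['time'],o['ee_pos'],o['tcp_rot'],o['opening'],o['wrist_force'],o['torque'])
for n in('wrist','scene','top'): cv2.imwrite(f"pics/{n}17.png",viewer.camera(n))
crop('scene17.png',150,190,310,330,4,'s17c.png')
crop('top17.png',360,150,530,260,4.5,'t17c.png')
```

```text
21.5333 [ 0.56515061 -0.17516799  0.27581033] [-1.79805489e+02 -5.40287853e-02  8.66800965e+01] 0.014888830646228233 [-1.18429284  0.67750395 -2.2734443 ] [ 0.05188896 -0.03097141 -0.00321617]
```

View pics/wrist17.png

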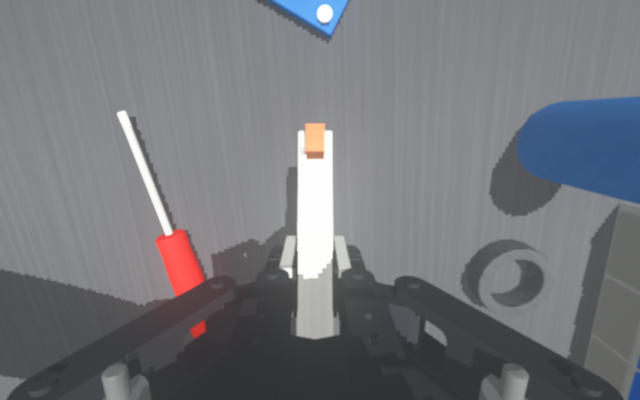

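View pics/s17c.png

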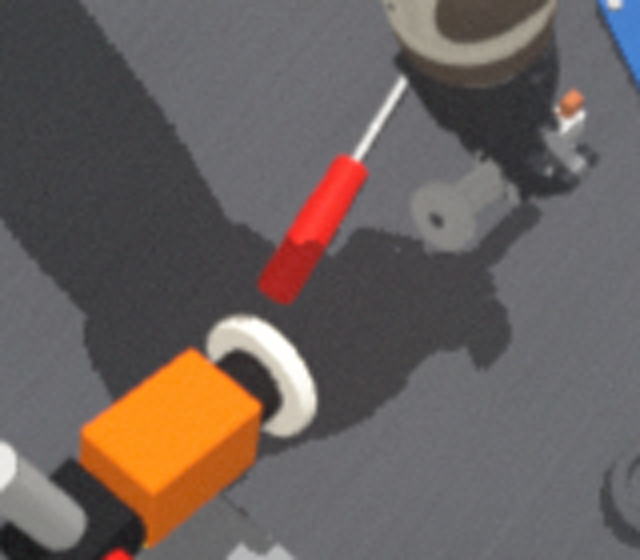

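View pics/t17c.png

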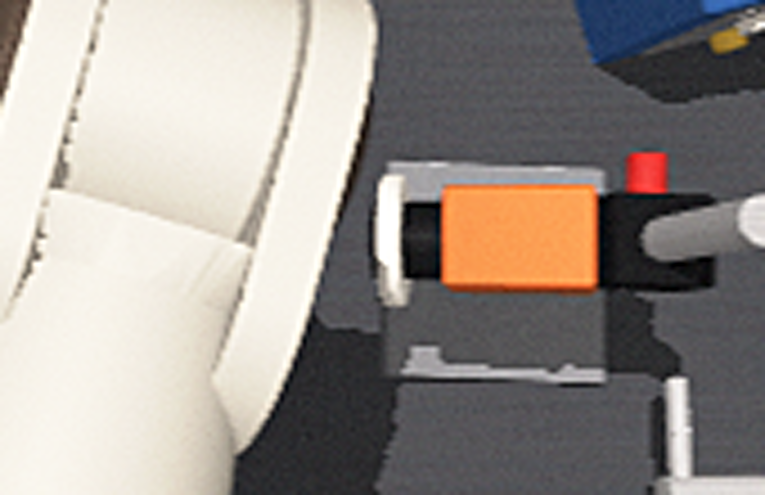

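```bash
cat > chk.py <<'E'
from h import *
def face(th=np.radians(24.5),xg=.005,dz=-.1560):
    o=status.get_obs();y=np.radians(o['tcp_rot'][2]);g=o['ee_pos']+[0,0,dz]
    X=np.array([-np.cos(th)*np.cos(y),-np.cos(th)*np.sin(y),np.sin(th)]);return g+X*(.065-xg),g+X*(-.06-xg),X
foc=np.array([.56126,-.26772,.14136])
if __name__=='__main__':
    F,Tl,X=face();print('face',F,'tail',Tl,'d to focus',foc-F,'pix scene',proj('scene',F))
    o=status.get_obs();y=np.radians(o['tcp_rot'][2]);d=foc-F
    print('tool move cm',100*(d@[np.cos(y),np.sin(y),0]),100*(d@[np.sin(y),-np.cos(y),0]),-100*d[2])
E
python3 chk.py; python3 -c "
print(150+437/4-.4,190+218/4-.4)"
```

```text
face [ 0.56325312 -0.22834282  0.14704188] tail [ 0.56944959 -0.11476657  0.09520522] d to focus [-0.00199312 -0.03937718 -0.00568188] pix scene [259.62657442 243.09586825]
tool move cm -3.942728827344624 0.01549875096494543 0.5681876296475596
258.85 244.1
```

The predicted flange-face pixel (259.6, 243.1) agrees with the dark centre I read at (258.9, 244.1). Final approach.

Request:
{"api": "move_arm", "payload": {
  "commands": [
    {"claw": -1,"travel": [-0.6,0,0.1],"turn": 0},
    {"claw": -1,"travel": [-1,0,0.2],"turn": 0},
    {"claw": -1,"travel": [-1,0,0.1],"turn": 0},
    {"claw": -1,"travel": [-0.8,0,0.1],"turn": 0},
    {"claw": -1,"travel": [-0.5,0,0],"turn": 0}
  ]
}}

```text
time: 22.1
ee_pos: [0.5639, -0.2146, 0.2724]
tcp_rot: [-180.0, 0.0, 86.8]
wrist_force: [-0.5, 0.2, -2.1]
opening: 0.0151
```

Request:
{"api": "move_arm", "payload": {
  "commands": [
    {"claw": -1,"travel": [0,0,0],"turn": 0},
    {"claw": -1,"travel": [0,0,0],"turn": 0},
    {"claw": -1,"travel": [0,0,0],"turn": 0},
    {"claw": -1,"travel": [0,0,0],"turn": 0},
    {"claw": -1,"travel": [0,0,0],"turn": 0}
  ]
}}

```text
time: 22.52
ee_pos: [0.5641, -0.213, 0.2728]
tcp_rot: [180.0, 0.0, 86.9]
wrist_force: [0.5, -0.1, -3.3]
opening: 0.015
```

```bash
python3 - <<'E'
from h import *
o=status.get_obs();print(o['time'],o['ee_pos'],o['tcp_rot'],o['opening'],o['wrist_force'],o['torque'])
for n in('wrist','scene','top'): cv2.imwrite(f"pics/{n}18.png",viewer.camera(n))
crop('scene18.png',170,220,290,330,6,'s18c.png')
crop('top18.png',360,150,530,260,4.5,'t18c.png')
E
python3 chk.py
```

```text
22.5167 [ 0.56408395 -0.21297841  0.2727807 ] [1.79995667e+02 6.37214104e-04 8.69200071e+01] 0.015049831846220784 [ 0.45999987 -0.05475253 -3.26438672] [ 0.02259411 -0.01741461 -0.01532589]
face [ 0.56112328 -0.26759     0.14164581] tail [ 0.56725032 -0.15400998  0.08980915] d to focus [ 0.00013672 -0.00013    -0.00028581] pix scene [247.97305992 257.15332928]
tool move cm -0.012244733199619915 0.014352384152307518 0.028580993314764047
```

View pics/s18c.png

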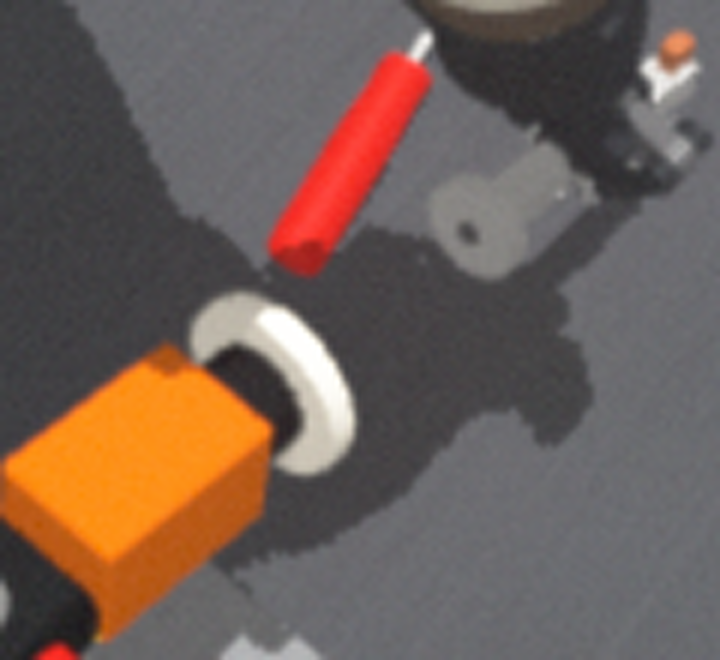

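View pics/top18.png

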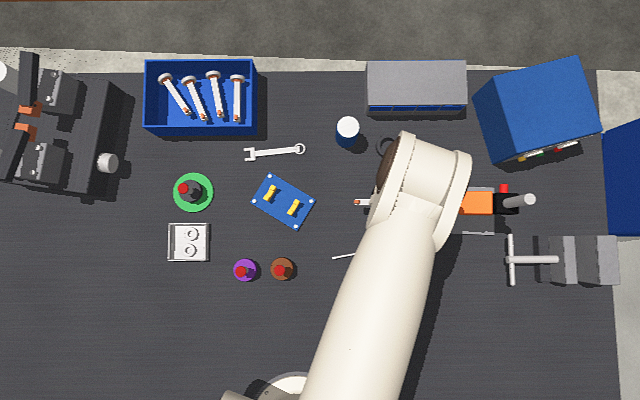

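View pics/wrist18.png

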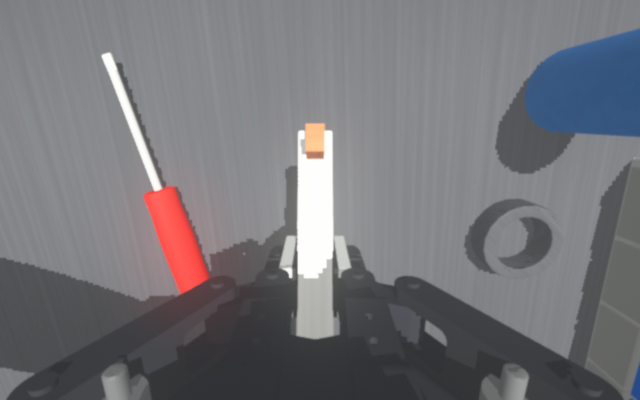

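View pics/scene18.png

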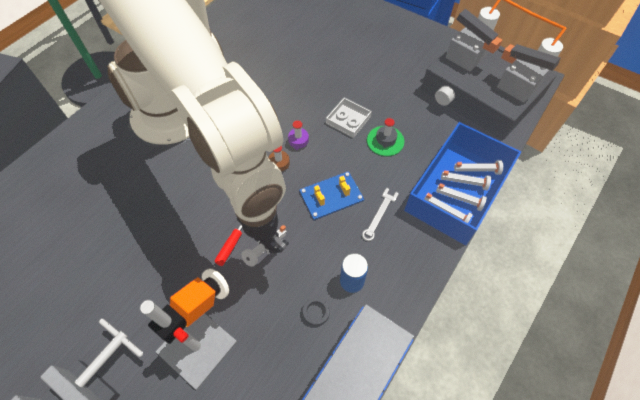

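Checks before handing in:
- **Flange face:** it reads at (247.6, 258.3) in the scene view against (248.0, 257.2) predicted at the focus point, about 3 mm apart.
- **Spindle:** the lug is up and the tail points away from the lens.
- **Everything else:** the weight is upright on the pad and the bystanders and camera have not moved.

Run:
```python
from workcell import status, bot
print(status.get_obs()['qd'])
print(bot.job_done())
```

```text
[-0.02690781  0.02515253  0.02326023  0.10974989  0.1076202  -0.01613456]
the job is handed in; nothing more can be done
None
```

I set the weight on the green pad, and the gripper is holding the spindle at the camera's focus point. I handed the job in at about 22.7 s. The system gave no verdict, so the numbers below are my own measurements.

- **Weight:** it stands upright and let go, about 1–2 mm from the pad's centre. The first two tries at gripping it caught the cap instead of the stem. I saw that in the opening, force and picture, and re-gripped lower before lifting.
- **Spindle:** I lifted it straight out of the cradle. The tool only turns about its vertical axis, so I tilted the bar in the pads by pressing the flange's underside lightly (about 8 N) on a cradle block at 20 N grip. I then held it at 60 N.
- **Final pose:** the bar tilts about 24–25°, against a fitted camera tilt of 22.3°. A rougher estimate put the camera at 26°; both are within the 9.7° allowed. The flange face is within about 1 mm of the computed focus point, and a separate look in the scene picture differed by about 3 mm. The lug is on the upper side and the arm is steady.
- **Not seen directly:** the lens glass was never visible. I took it as flush with the end of the barrel, which could be a few millimetres out along the line of sight.
- **Surroundings:** in the last pictures the bystanders I could see and the camera are where they were at the start. The arm partly hid the collar, screwdriver and camera from above.

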